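# Lock a row of clay rollers onto the ware board

## Task

Lay all the wooden clay rollers on their sides on the ware board, side by side across it in one snug row starting against the cleat. Then chock the row so that it cannot roll apart when the board is carried: stack the three bored wooden bars flat on one another, lengthwise parallel to the rollers, over the first free hole just past the last roller, and pass the knobbed dowel down through all three and into the board until its knob rests on the stack. Leave the other things on the bench where they are.

Things in the scene. Friction and masses are not known exactly. Their poses are not given: they have to be found in the camera images.
- board: plywood ware board, fixed to the bench, 110 (x) by 260 (y) by 22 mm thick; origin at the centre of its underside; z up; rows run along its y, rollers lie along its x. A wooden cleat, 106 x 20 x 30 mm high, stands on it across the -y end (from y = -130 to -110 mm); three round 15 mm holes go right through it on its centreline at y = -1, +43 and +87 mm (44 mm pitch)
- cleat_face (a point): middle of the foot of the cleat's inner face, at the height of the board's top (board x = 0, y = -110 mm, z = 22 mm); the row grows from here towards the board's +y
- hole_2 (a point): centre of the mouth of the board's hole nearest the cleat (board y = -1 mm), on the board's top; the free one next to a row of two rollers. A bar centred over the right hole clears the last roller of a snug row by 6 mm
- hole_3 (a point): the same for the middle hole (board y = +43 mm), for a row of three rollers
- hole_4 (a point): the same for the hole farthest from the cleat (board y = +87 mm), for a row of four rollers
- roller_1: plain solid wooden clay roller with thin dark rings, a cylinder 44 mm in diameter and 56 mm long with flat ends, about 75 g, lying on its side on the bench; origin at its centre, its x along its axis (either way round), y and z turn as it rolls. Two to four rollers are present, the others absent
- roller_2: plain solid wooden clay roller with thin dark rings, a cylinder 44 mm in diameter and 56 mm long with flat ends, about 75 g, lying on its side on the bench; origin at its centre, its x along its axis (either way round), y and z turn as it rolls. Two to four rollers are present, the others absent
- roller_3: plain solid wooden clay roller with thin dark rings, a cylinder 44 mm in diameter and 56 mm long with flat ends, about 75 g, lying on its side on the bench; origin at its centre, its x along its axis (either way round), y and z turn as it rolls. Two to four rollers are present, the others absent
- roller_4: plain solid wooden clay roller with thin dark rings, a cylinder 44 mm in diameter and 56 mm long with flat ends, about 75 g, lying on its side on the bench; origin at its centre, its x along its axis (either way round), y and z turn as it rolls. Two to four rollers are present, the others absent
- bar_1: loose flat wooden bar, 50 (x) by 30 (y) by 12 mm thick, with a 15 mm hole right through its middle, 40 g; origin at its centre, in the middle of the hole, z along the hole, lying flat on the bench, either face up; the three bars are alike
- bar_2: loose flat wooden bar, 50 (x) by 30 (y) by 12 mm thick, with a 15 mm hole right through its middle, 40 g; origin at its centre, in the middle of the hole, z along the hole, lying flat on the bench, either face up; the three bars are alike
- bar_3: loose flat wooden bar, 50 (x) by 30 (y) by 12 mm thick, with a 15 mm hole right through its middle, 40 g; origin at its centre, in the middle of the hole, z along the hole, lying flat on the bench, either face up; the three bars are alike
- dowel: loose wooden dowel standing upright in the block: shaft 10 mm in diameter and 56 mm long with a chamfered foot, then a cylindrical knob 24 mm in diameter and 30 mm high (from 56 to 86 mm above the tip); origin at the tip (foot), z along it, up; 40 g. Through three stacked bars into the board its tip ends 2 mm above the board's underside
- block: fixed wooden block, 54 x 54 x 45 mm high, with a 14 mm hole 40 mm deep in its top in which the dowel stands; origin at the centre of its underside
- jar: bystander: capped clear jar, 52 mm in diameter and 75 mm high, standing among the rollers and bars; origin at the centre of its underside
- mug: bystander: white mug, 84 mm wide and 95 mm high; origin at the centre of its underside
- cup: bystander: terracotta-coloured cup, 76 mm wide and 70 mm high; origin at the centre of its underside
- lid: bystander: small blue cap, 40 mm wide and 14 mm high; origin at the centre of its underside
- knife: bystander: palette knife, 200 mm long, lying flat; origin at the middle of the tool
- brush: bystander: flat brush, 190 mm long, lying flat; origin at the middle of the tool
Things that resemble listed ones, but are neither listed nor needed, are in the scene too. What is shaped like the bar_1 but pink or yellow is not meant.

How it is judged:
By the outcome, as a careful person would: the job done as asked, in the order asked, and still so for the second after the job is handed in, with the robot touching nothing.
Of roller_1, roller_2, roller_3, roller_4 only 2 to 4 are there at a start; the rules pass over those that are not, and their reading is None.
At some moment in a run one of roller_1, roller_2, roller_3, roller_4, bar_1, bar_2, bar_3 may be knocked a few centimetres aside while the robot is not near it.
It also fails if it takes over 210 s, if anything falls off the work surface, if the arm or the gripper's body presses on something with over 40 N, if the wrist force passes 120 N, or if a joint passes its speed limit or range.

## Robot

A 6-joint arm with a two-finger parallel gripper is mounted at the origin on the work surface. World frame = base frame: x ahead of the robot, y to its left, z up, the work surface at z = 0. Lengths are in mm, angles in rad, forces in N, time in s.
With the tool pointing down it reaches from about 375 to 900 mm from the base axis. Payload 3.1 kg.
Tool frame: the origin (TCP) lies midway between the tips of the shut fingers; the grasp point (between the pads) lies 19 mm behind it; z points along the fingers, y is the line along which they close (so a half turn about z gives the same grasp; the last joint's range is limited). The gripper opens to 85 mm and grips with 20 to 120 N. Pads are 22 mm wide; open, the fingers measure 114 mm over their backs; the gripper's body (76 mm by 85 mm) begins 54 mm behind the grasp point. The pads swing forward as they close: fully open they stand 13 mm farther back than shut.
Start: joints at [0.992, 0.527, 1.433, -0, 1.181, -0.178], TCP at [243.805, 575.461, 231.31] pointing down, gripper open.
Joint ranges: [-3.08, 3.08], [-0.75, 2.2], [0.22, 2.44], [-1.43, 4.57], [0, 2.65], [-2.85, 2.85]. Speed limits (rad/s): [2.79, 2.79, 3.14, 3.14, 3.14, 3.14].

## Interface

Orientations are given as a unit quaternion [w, x, y, z].
In Python, from cell import r gives the robot as it stands.
- The arm moves only by the tool send_rows, never from a script. Its arguments are lists of equal length, an entry for each row: "translation": the shift along the world's x, y, z in mm, a list of three; "delta_rot": the turn, a rotation vector about the world's x, y, z in degrees, a list of three; "hand": the opening, from 0 (shut) to 1 (fully open). A call has 1 to 12 rows; each row shifts and turns the commanded pose from where the row before left it; what a row does not reach is not made up. A row lasts 1/8 s, in which the tool goes at most 62.5 mm and 10.7 degrees, less where a joint would pass 70% of its speed; a pose out of reach is approached as far as the arm can. A call with a gripper value outside its range is refused whole. The fingers move at their own pace and stop on an object; "force" is the grip in N (left out, the last holds). Time passes only in rows, so rows that do not move let the fingers close. It gives the time, the measured TCP pose, the force, the opening and the grip force at its end, in the units of the state.
- r.read_state(): the state, without advancing time (a new reading comes with each control period).
- r.snapshot(name): name is "scene" or "top"; returns a dict with "color" (400x640x3 uint8, red, green, blue), "range_z" (400x640 float32, mm along the optical axis (not along the pixel's ray), 0 where there is no reading), "K" (3x3 intrinsics, pixels), "dist_coeffs" ([k1, k2, p1, p2, k3] as OpenCV has them; the pictures are not rectified), "extrinsics" (4x4, takes a point from world to camera coordinates). Camera axes: x right, y down, z forward; pixel columns grow to the right and rows downward; lengths in mm; the calibration is good to about 2 mm. A picture is of the moment at which its call begins.
- r.job_done(): hands the job in; it is judged then, once.
The state is a dict: "time_s": time; "joint_pos": joint angles; "qd": joint speeds; "effort": joint torques, N m; "tcp_pos": TCP position; "tcp_rot": TCP orientation; "wrist_force": force on the tool from outside, world axes, zero at the start; "ft_torque": the same for the moment, N m; "grip_width": finger opening in mm; "finger_force": force on a finger pad.
Only numpy, scipy, OpenCV 4.12 (cv2) and the standard library are available. Lean on these libraries where they do the work, as an engineer would, in place of code of your own. Each camera call takes 0.05 s, during which the arm holds its last target. There are 200 camera calls.

## Working session

There is one attempt and no reset: what is moved stays moved. The work goes in short steps, Python scripts to look and compute and a tool call to move; the robot and the scene stay as the last step left them, time stands still between calls to the robot, and variables do not carry over. Pictures are saved under pics/ and viewed, at most 14 in all, crops included, and the job is handed in when it is done.

Besides the shell and the picture viewer there is one more tool, called after "Request:" as a command line: name --argument value ..., lists and objects as JSON in quotes. send_rows: Moves the arm, as the interface text tells. Its arguments: {"type":"object","properties":{"translation":{"type":"array"},"delta_rot":{"type":"array"},"hand":{"type":"array"},"force":{"type":"number"}},"required":["translation","delta_rot","hand"]}

```bash
ls; mkdir -p pics; cat > h.py <<'E'
import numpy as np, cv2
from cell import r
def snap(n):
    s=r.snapshot(n); return {k:(np.array(v) if not isinstance(v,str) else v) for k,v in s.items()}
def save(img,name): cv2.imwrite('pics/'+name,cv2.cvtColor(img,cv2.COLOR_RGB2BGR))
def ray(s,px):
    px=np.array(px,float).reshape(-1,1,2)
    u=cv2.undistortPoints(px,s['K'],s['dist_coeffs'])[:,0]
    d=np.c_[u,np.ones(len(u))]; E=s['extrinsics']; R,t=E[:3,:3],E[:3,3]
    return -R.T@t, d@R
def onz(s,px,z):
    o,d=ray(s,px); k=(z-o[2])/d[:,2]; return o+d*k[:,None]
def depthpts(s,px):
    o,d=ray(s,px); p=np.array(px,int).reshape(-1,2); return o+d*s['range_z'][p[:,1],p[:,0]][:,None]
def proj(s,P):
    E=s['extrinsics']; return cv2.projectPoints(np.array(P,float).reshape(-1,1,3),cv2.Rodrigues(E[:3,:3])[0],E[:3,3],s['K'],s['dist_coeffs'])[0][:,0]
E
python3 - <<'E'
from h import *
for n in('scene','top'):
    s=snap(n); save(s['color'],n+'0.png'); o,_=ray(s,[[320,200]]); print(n,o,s['K'][0,0],onz(s,[[0,0],[639,0],[639,399],[0,399]],0).round())
    np.savez(n+'0.npz',**s)
print(r.read_state())
E
```

```text
pics
scene [1298.57171688 -477.17077728  618.2879357 ] 363.48285050335255 [[-6417. -1391.     0.]
 [-3095. 10551.     0.]
 [ 1295.   175.     0.]
 [  755.  -754.     0.]]
top [ 470.98941037    5.25943157 1312.38497022] 444.7956455570057 [[1147.  956.    0.]
 [1139. -981.    0.]
 [ -35. -921.    0.]
 [ -31.  905.    0.]]
{'time_s': 0.1, 'joint_pos': array([ 9.91493466e-01,  5.28389035e-01,  1.43383118e+00, -3.02177995e-05,
        1.18139868e+00, -1.78498576e-01]), 'qd': array([-0.00049356, -0.00203489, -0.00241319, -0.00053894,  0.00150053,
       -0.00062853]), 'effort': array([ 4.23594872e-05, -4.43301129e+01, -1.78585893e+01, -2.74992617e-04,
        3.87595923e-03, -2.46440010e-05]), 'tcp_pos': array([243.45352105, 574.90146517, 230.403616  ]), 'tcp_rot': array([-3.61772704e-04,  1.99057704e-01,  9.79987247e-01, -9.46432571e-04]), 'wrist_force': array([ 0.07487161, -0.0522175 , -0.33691582]), 'ft_torque': array([-0.03299278, -0.02876426,  0.00906497]), 'finger_force': 0.0, 'grip_width': 85.35856022680751}
```

View pics/top0.png

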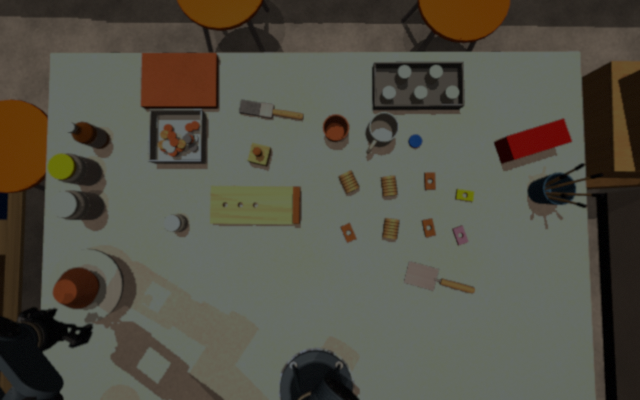

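View pics/scene0.png

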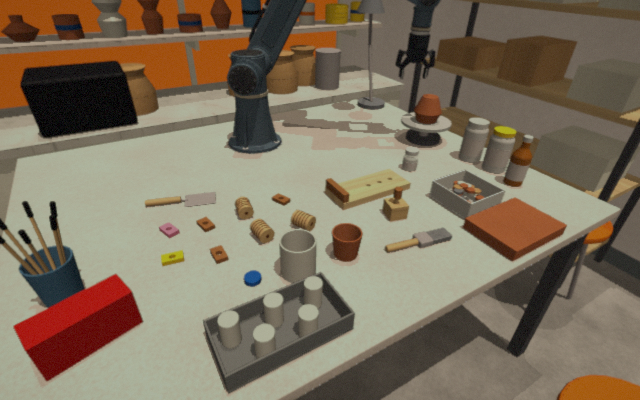

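```bash
python3 - <<'E'
from h import *
t=dict(np.load('top0.npz')); s=dict(np.load('scene0.npz'))
c=t['color'][95:255,195:485]; c=np.clip(c.astype(float)*1.8,0,255).astype(np.uint8)
save(cv2.resize(c,None,fx=2.7,fy=2.7,interpolation=cv2.INTER_CUBIC),'topc.png')
c=s['color'][130:290,130:430]; save(cv2.resize(c,None,fx=2.6,fy=2.6,interpolation=cv2.INTER_CUBIC),'scenec.png')
for n,p in dict(r1=(348,182),r2=(389,186),r3=(391,229),b1=(429,181),b2=(428,228),b3=(348,232),board=(240,195),cleat=(296,205),knob=(259,152),smalljar=(175,223),mug=(381,128)).items():
    print(n,depthpts(t,[p]).round(1))
E
```

```text
r1 [[585.3 -92.7  42.6]]
r2 [[ 573.3 -209.7   44.1]]
r3 [[ 450.7 -214.1   40.9]]
b1 [[ 5.913e+02 -3.357e+02 -3.000e-01]]
b2 [[ 452.6 -330.4   -1.9]]
b3 [[441.8 -94.3   5.7]]
board [[550.3 220.   21.9]]
cleat [[519.5  56.   52.7]]
knob [[665.4 157.   89.5]]
smalljar [[469.7 390.8  75.1]]
mug [[ 749.7 -195.1    3.9]]
```

View pics/topc.png

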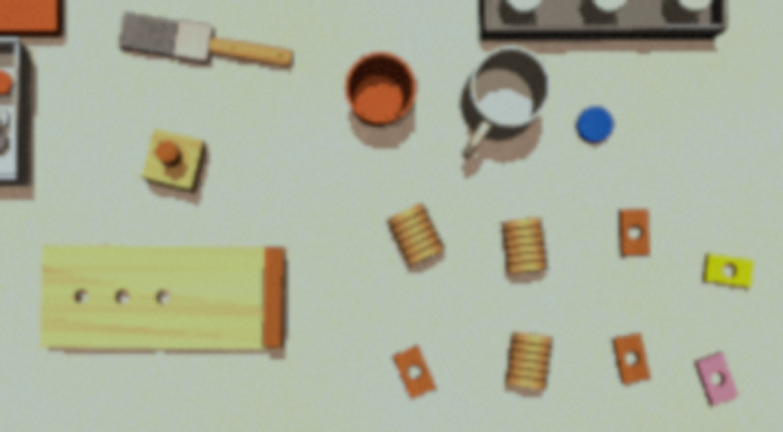

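View pics/scenec.png

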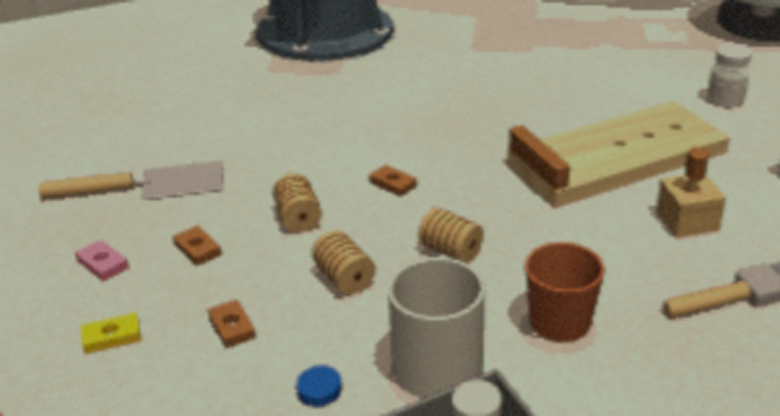

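```bash
cat >> h.py <<'E'
def mask(s):
    hsv=cv2.cvtColor(s['color'],cv2.COLOR_RGB2HSV_FULL); return hsv
def blob(s,c,z,lo,hi,w=26,up=4):
    """contour of the colour-masked blob nearest to world (x,y) c; returns world contour rect, centroid, axis angle"""
    p=proj(s,[[c[0],c[1],z]])[0]; x0,y0=(p-w).astype(int); x0=max(x0,0);y0=max(y0,0)
    im=cv2.resize(s['color'][y0:y0+2*w,x0:x0+2*w],None,fx=up,fy=up,interpolation=cv2.INTER_CUBIC)
    m=cv2.inRange(cv2.cvtColor(im,cv2.COLOR_RGB2HSV_FULL),np.array(lo),np.array(hi))
    m=cv2.morphologyEx(m,cv2.MORPH_CLOSE,np.ones((9,9)))
    cs=[k for k in cv2.findContours(m,cv2.RETR_EXTERNAL,cv2.CHAIN_APPROX_NONE)[0] if cv2.contourArea(k)>up*up*50]
    if not cs: return None
    d=lambda k:abs(cv2.pointPolygonTest(k,tuple(((p-[x0,y0])*up).tolist()),True)) if cv2.pointPolygonTest(k,tuple(((p-[x0,y0])*up).tolist()),True)<0 else 0
    k=min(cs,key=d)[:,0]
    W=onz(s,(k+.5)/up-.5+[x0,y0],z)[:,:2].astype(np.float32)
    M=cv2.moments(W.reshape(-1,1,2)-W.mean(0)); cen=np.array([M['m10'],M['m01']])/M['m00']+W.mean(0)
    ang=.5*np.degrees(np.arctan2(2*M['mu11'],M['mu20']-M['mu02']))
    rc=cv2.minAreaRect(W); return dict(cen=cen.round(1),ang=round(ang,1),rect=np.array(rc[0]).round(1),size=np.array(rc[1]).round(1),rang=round(rc[2],1),W=W)
E
python3 - <<'E'
from h import *
t=dict(np.load('top0.npz')); 
hsv=cv2.cvtColor(t['color'],cv2.COLOR_RGB2HSV_FULL)
for n,p in dict(bench=(320,300),shadow=(345,243),r1=(348,182),board=(240,195),cleat=(296,205),bar=(429,176),knob=(258,152),block=(262,160)).items(): print(n,hsv[p[1]-1:p[1]+2,p[0]-1:p[0]+2].reshape(-1,3).mean(0).round(),t['color'][p[1],p[0]])
E
```

```text
bench [ 79.  18. 108.] [101 107  99]
shadow [ 71.  18. 105.] [101 107  99]
r1 [ 31. 129.  92.] [90 76 44]
board [ 47.  93. 105.] [102 105  66]
cleat [ 18. 189.  90.] [90 50 22]
bar [ 18. 190.  91.] [92 52 23]
knob [ 18. 192.  84.] [86 48 21]
block [ 32. 128.  89.] [88 75 43]
```

```bash
cat >> h.py <<'E'
def bar(s,c): return blob(s,c,6,(8,105,40),(26,255,255))
def roller(s,c): return blob(s,c,22,(10,68,30),(60,255,255))
def show(n,d): print(n,*[f"{k}={d[k]}" for k in('cen','ang','rect','size','rang')]) if d else print(n,None)
E
python3 - <<'E'
from h import *
t=dict(np.load('top0.npz'))
for c in((585,-93),(573,-210),(451,-214)): show('roller',roller(t,c))
for c in((591,-335),(453,-330),(442,-94)): show('bar',bar(t,c))
show('board',blob(t,(520,180),22,(30,50,60),(60,160,255),w=60))
show('cleat',blob(t,(520,56),52,(8,125,40),(26,255,255)))
show('knob',blob(t,(663,157),91,(8,160,20),(24,255,255)))
show('block',blob(t,(660,155),45,(8,60,20),(60,255,255)))
# holes
g=cv2.resize(cv2.cvtColor(t['color'],cv2.COLOR_RGB2GRAY)[195:215,215:270],None,fx=8,fy=8,interpolation=cv2.INTER_CUBIC)
for k in cv2.findContours((g<70).astype(np.uint8),cv2.RETR_EXTERNAL,cv2.CHAIN_APPROX_NONE)[0]:
    if cv2.contourArea(k)>150:
        (x,y)=k[:,0].mean(0); print('hole',onz(t,[[(x+.5)/8-.5+215,(y+.5)/8-.5+195]],22).round(1),cv2.contourArea(k)/64)
E
```

```text
roller cen=[586.1 -96.3] ang=21.9 rect=[585.7 -96.6] size=[64.  44.4] rang=26.1
roller cen=[ 573.2 -212.6] ang=2.4 rect=[ 572.6 -212.6] size=[66.  43.5] rang=5.6
roller cen=[ 450.7 -215.3] ang=-8.8 rect=[ 450.2 -215. ] size=[43.2 63.5] rang=81.7
bar cen=[ 591.8 -335.6] ang=1.0 rect=[ 591.7 -335.5] size=[49.5 30.5] rang=1.2
bar cen=[ 454.4 -329.5] ang=11.0 rect=[ 454.3 -329.3] size=[50.2 30.7] rang=11.2
bar cen=[440.8 -94.2] ang=22.8 rect=[440.7 -94.1] size=[49.4 29. ] rang=22.9
board cen=[521.2 187.8] ang=89.0 rect=[520.3 186.6] size=[243.5 116.6] rang=89.3
cleat cen=[519.9  56.3] ang=-0.8 rect=[519.3  56.3] size=[ 20.9 104.9] rang=89.0
knob cen=[666.1 161.9] ang=36.5 rect=[666.  161.1] size=[29.1 20.6] rang=44.8
block cen=[662.2 160.9] ang=21.6 rect=[661.3 161.1] size=[64.4 67.2] rang=76.4
hole [[523.4 180.   22. ]] 5.5546875
hole [[524.1 267.1  22. ]] 8.5
hole [[524.3 223.4  22. ]] 7.6015625
```

```bash
cat >> h.py <<'E'
def ortho(s,x0,x1,y0,y1,z,step=.5):
    X,Y=np.meshgrid(np.arange(x0,x1,step),np.arange(y0,y1,step),indexing='ij')
    p=proj(s,np.stack([X,Y,0*X+z],-1)).reshape(*X.shape,2).astype(np.float32)
    return cv2.remap(s['color'],p[...,0],p[...,1],cv2.INTER_CUBIC).astype(float)
E
python3 - <<'E'
from h import *
t=dict(np.load('top0.npz'))
def edge(v,x,lo,hi):
    i=np.where(np.diff(v>(lo+hi)/2))[0]; return [round(float(x[k]+.25),2) for k in i]
# x edges (R-B difference) at several y
xs=np.arange(440,600,.5)
for y in(80,130,190,250,300):
    o=ortho(t,440,600,y-8,y+8,22).mean(1); v=o[:,0]-o[:,2]; pl=v[160]
    print('y',y,edge(v,xs,0,np.median(v[120:200])),'g',o[::16,1].round())
ys=np.arange(30,330,.5)
for x in(490,540):
  for z in(22,52):
    o=ortho(t,x-10,x+10,30,330,z).mean(0); v=o[:,0]-o[:,2]; h=o[:,0]-o[:,1]
    print('x',x,z,'RB',edge(v,ys,0,40),'RG',edge(h,ys,-3,40))
o=ortho(t,500,545,165,285,22); g=o.mean(2)
for c in(180,223.5,267): 
    a=ortho(t,508,540,c-16,c+16,22).mean(2); w=np.clip(75-a,0,None); X,Y=np.meshgrid(np.arange(508,540,.5),np.arange(c-16,c+16,.5),indexing='ij')
    print('hole',(X*w).sum()/w.sum(),(Y*w).sum()/w.sum(),'extent x',np.ptp(X[a<78]),'y',Y[a<78].min(),Y[a<78].max())
save(np.clip(cv2.resize(np.hstack([ortho(t,440,600,40,320,22)]),None,fx=1.4,fy=1.4)*2,0,255).astype(np.uint8),'board.png')
def stripe(c):
    a=ortho(t,c[0]-18,c[0]+18,c[1]-14,c[1]+14,44); g=cv2.GaussianBlur(a[...,0],(0,0),2); gx=cv2.Sobel(g,cv2.CV_64F,0,1)[8:-8,8:-8]; gy=cv2.Sobel(g,cv2.CV_64F,1,0)[8:-8,8:-8]
    print('roller axis deg', .5*np.degrees(np.arctan2(2*(gx*gy).sum(),(gx*gx-gy*gy).sum())))
for c in((585,-93),(573,-210),(451,-214)): stripe(c)
E
```

```text
y 80 [462.25, 576.75] g [108. 108. 108.  80. 107. 105. 106. 106.  99. 101. 107. 107. 107. 107.
 107. 108. 106. 105. 107. 108.]
y 130 [463.25, 577.25] g [107. 108. 108.  76. 108. 102. 106. 108. 102. 101. 105. 108. 108. 108.
 106. 107. 107. 106. 108. 108.]
y 190 [463.75, 577.25] g [107. 108. 108.  79. 107. 105. 100. 108. 105. 102.  95. 103. 108. 108.
 104. 108. 107. 107. 108. 108.]
y 250 [463.25, 578.25] g [108. 108. 107.  76. 105. 107.  98. 105. 105. 102. 104. 106. 103. 106.
 104. 107. 108. 107. 108. 108.]
y 300 [467.25, 579.25] g [108. 108. 107. 101. 104. 108. 103. 101. 104. 103. 105. 108. 104. 102.
  96. 107. 108. 106. 108. 108.]
x 490 22 RB [46.25, 307.75] RG [48.25, 68.25]
x 490 52 RB [45.25, 300.75] RG [47.25, 66.75]
x 540 22 RB [45.75, 306.75] RG [46.75, 67.75]
x 540 52 RB [44.75, 299.75] RG [45.75, 66.25]
hole 523.5394810603027 180.19264034595975 extent x 15.0 y 173.5 185.0
hole 524.5232232007628 223.50047680484658 extent x 16.0 y 214.5 229.0
hole 524.0452546296295 267.39930555555554 extent x 15.5 y 259.5 273.0
roller axis deg 27.457008858227297
roller axis deg 4.766561153751374
roller axis deg -7.687738720892029
```

View pics/board.png

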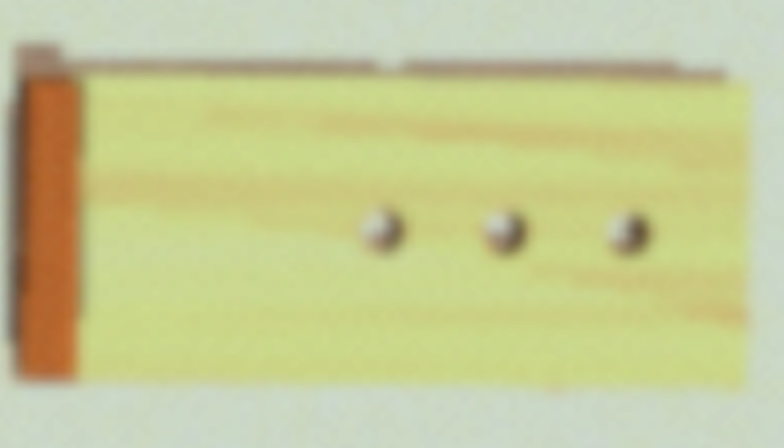

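```bash
cat >> h.py <<'E'
def dblob(s,c,zlo,w=18,zref=None):
    p=proj(s,[[c[0],c[1],22]])[0].round().astype(int)
    u,v=np.meshgrid(np.arange(p[0]-w,p[0]+w+1),np.arange(p[1]-w,p[1]+w+1)); px=np.c_[u.ravel(),v.ravel()]
    P=depthpts(s,px); m=P[:,2]>zlo
    if zref is None: zref=np.median(P[m,2])
    W=onz(s,px[m],22)[:,:2]; C=np.cov(W.T); a=.5*np.degrees(np.arctan2(2*C[0,1],C[0,0]-C[1,1]))
    return dict(n=m.sum(),cen=W.mean(0).round(1),zmax=P[m,2].max().round(1),zmed=zref.round(1),ang=a.round(1),size=np.sqrt(12*np.linalg.eigvalsh(C)).round(1))
def stripe(s,c):
    a=ortho(s,c[0]-18,c[0]+18,c[1]-14,c[1]+14,44); g=cv2.GaussianBlur(a[...,0],(0,0),2); gx=cv2.Sobel(g,cv2.CV_64F,0,1)[8:-8,8:-8]; gy=cv2.Sobel(g,cv2.CV_64F,1,0)[8:-8,8:-8]
    return .5*np.degrees(np.arctan2(2*(gx*gy).sum(),(gx*gx-gy*gy).sum()))
E
python3 - <<'E'
from h import *
t=dict(np.load('top0.npz'))
for c in((585,-93),(573,-210),(451,-214)): print(dblob(t,c,12))
print('knob',dblob(t,(663,157),60)); print('block',dblob(t,(663,157),25,w=25))
E
```

```text
{'n': np.int64(299), 'cen': array([589.7, -96.4]), 'zmax': np.float64(1312.4), 'zmed': np.float64(40.7), 'ang': np.float64(28.8), 'size': array([43.9, 59.8])}
{'n': np.int64(301), 'cen': array([ 577.3, -213.6]), 'zmax': np.float64(1312.4), 'zmed': np.float64(40.9), 'ang': np.float64(4.4), 'size': array([45., 58.])}
{'n': np.int64(308), 'cen': array([ 453.1, -216.5]), 'zmax': np.float64(1312.4), 'zmed': np.float64(41.1), 'ang': np.float64(-8.3), 'size': array([44.4, 58.3])}
knob {'n': np.int64(74), 'cen': array([677.5, 171.1]), 'zmax': np.float64(1312.4), 'zmed': np.float64(91.1), 'ang': np.float64(1.6), 'size': array([31.3, 41.7])}
block {'n': np.int64(391), 'cen': array([671.9, 164.9]), 'zmax': np.float64(1312.4), 'zmed': np.float64(46.6), 'ang': np.float64(-73.2), 'size': array([61.1, 65.1])}
```

Request:
send_rows --translation '[[23, -45, 0], [23, -45, 0], [23, -45, 0], [23, -45, 0], [23, -45, 0], [23, -45, 0], [23, -45, 0], [23, -45, 0], [23, -45, 0], [23, -45, 0], [23, -45, 0], [23, -45, 0]]' --delta_rot '[[0, 0, -4], [0, 0, -4], [0, 0, -4], [0, 0, -4], [0, 0, -4], [0, 0, -4], [0, 0, -4], [0, 0, -4], [0, 0, -4], [0, 0, -3.5], [0, 0, 0], [0, 0, 0]]' --hand '[1, 1, 1, 1, 1, 1, 1, 1, 1, 1, 1, 1]' --force 40

```text
time_s: 1.6
tcp_pos: [520.1, 33.9, 231.0]
tcp_rot: [-0.0, 0.519, 0.855, -0.0]
wrist_force: [0.8, 0.9, -1.1]
grip_width: 85.4
finger_force: 0.0
```

Request:
send_rows --translation '[[23, -43, 0], [23, -43, 0], [22.4, -44, -20], [0, 0, -50], [0, 0, -50], [0, 0, -30], [0, 0, 0], [0, 0, 0]]' --delta_rot '[[0, 0, 0], [0, 0, 0], [0, 0, 0], [0, 0, 0], [0, 0, 0], [0, 0, 0], [0, 0, 0], [0, 0, 0]]' --hand '[1, 1, 1, 1, 1, 1, 1, 1]'

```text
time_s: 2.6
tcp_pos: [589.0, -94.7, 82.2]
tcp_rot: [0.001, 0.518, 0.855, 0.0]
wrist_force: [0.3, -0.5, -0.0]
grip_width: 85.5
finger_force: 0.0
```

```bash
python3 - <<'E'
from h import *
s=snap('top'); c=s['color'][130:250,290:450]; save(np.clip(cv2.resize(c,None,fx=4.5,fy=4.5,interpolation=cv2.INTER_CUBIC).astype(float)*1.7,0,255).astype(np.uint8),'a1.png')
print(proj(s,[[588.5,-96,44]]),r.read_state()['tcp_pos'])
E
```

```text
[[349.1934838  180.83943751]] [589.38338884 -94.86693168  82.79977842]
```

View pics/a1.png

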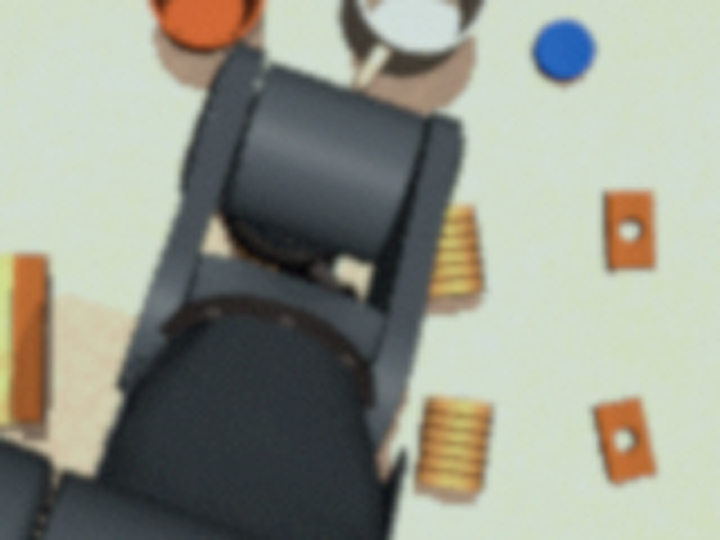

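Request:
send_rows --translation '[[-0.5, -1.2, -25], [0, 0, -25], [0, 0, -20], [0, 0, -10], [0, 0, 0]]' --delta_rot '[[0, 0, 0], [0, 0, 0], [0, 0, 0], [0, 0, 0], [0, 0, 0]]' --hand '[1, 1, 1, 1, 1]'

```text
time_s: 3.28
tcp_pos: [587.7, -95.7, 1.1]
tcp_rot: [-0.0, 0.518, 0.855, -0.0]
wrist_force: [0.6, -0.0, 0.1]
grip_width: 85.2
finger_force: 0.0
```

Request:
send_rows --translation '[[0, 0, 0], [0, 0, 0], [0, 0, 0], [0, 0, 0], [0, 0, 0], [0, 0, 0]]' --delta_rot '[[0, 0, 0], [0, 0, 0], [0, 0, 0], [0, 0, 0], [0, 0, 0], [0, 0, 0]]' --hand '[0.5, 0.5, 0.5, 0.5, 0.5, 0.5]'

```text
time_s: 4.03
tcp_pos: [588.4, -96.0, 2.3]
tcp_rot: [0.001, 0.518, 0.855, 0.0]
wrist_force: [-0.4, 0.2, 6.1]
grip_width: 55.7
finger_force: 42.1
```

Request:
send_rows --translation '[[0, 0, 30], [0, 0, 50], [-17, 47, 0], [-17, 48, 0], [-17, 48, 0], [-16, 46, 0], [0, 0, 0], [0, 0, 0]]' --delta_rot '[[0, 0, 0], [0, 0, -5], [0, 0, -6], [0, 0, -6], [0, 0, -6], [0, 0, -5.1], [0, 0, 0], [0, 0, 0]]' --hand '[0.5, 0.5, 0.5, 0.5, 0.5, 0.5, 0.5, 0.5]'

```text
time_s: 5.03
tcp_pos: [521.1, 93.2, 81.3]
tcp_rot: [0.0, 0.71, 0.704, 0.0]
wrist_force: [1.1, -0.1, -0.2]
grip_width: 55.6
finger_force: 42.3
```

```bash
python3 - <<'E'
from h import *
s=snap('scene'); c=s['color'][110:240,200:440]; save(cv2.resize(c,None,fx=3.3,fy=3.3,interpolation=cv2.INTER_CUBIC),'a2.png')
print(r.read_state()['tcp_pos'],r.read_state()['wrist_force'])
t=snap('top')
for c in((573,-210),(451,-214)): print(roller(t,c)['cen'])
for c in((591,-335),(453,-330),(442,-94)): print(bar(t,c)['cen'])
E
```

```text
[521.44532077  92.62819728  81.33114799] [-0.62210992 -0.06406763 -1.51778886]
[ 573.5 -212.6]
[ 450.8 -215.3]
[ 591.8 -335.6]
[ 454.4 -329.5]
[440.8 -94.2]
```

View pics/a2.png

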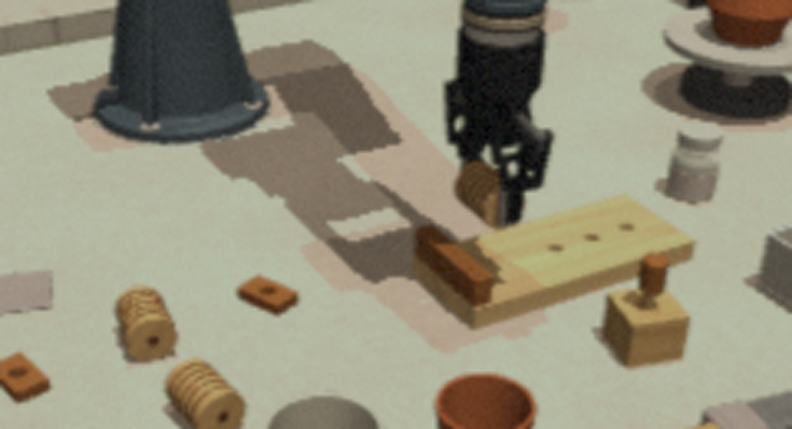

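Request:
send_rows --translation '[[0, 0, -25], [0, 0, -20], [0, 0, -9], [0, 0, 0]]' --delta_rot '[[0, 0, 0], [0, 0, 0], [0, 0, 0], [0, 0, 0]]' --hand '[0.5, 0.5, 0.5, 0.5]'

```text
time_s: 5.62
tcp_pos: [520.8, 92.5, 26.8]
tcp_rot: [-0.0, 0.711, 0.703, -0.0]
wrist_force: [-0.2, 0.4, -1.3]
grip_width: 55.9
finger_force: 42.4
```

Request:
send_rows --translation '[[0, 0, -1], [0, -1, 0], [0, -1, 0], [0, 0, 0]]' --delta_rot '[[0, 0, 0], [0, 0, 0], [0, 0, 0], [0, 0, 0]]' --hand '[0.5, 0.5, 0.5, 0.5]'

```text
time_s: 6.12
tcp_pos: [520.9, 91.2, 26.6]
tcp_rot: [0.0, 0.711, 0.704, 0.0]
wrist_force: [-0.5, 0.2, 0.6]
grip_width: 56.0
finger_force: 42.4
```

Request:
send_rows --translation '[[0, 0, -1.5], [0, -1, 0], [0, -1, 0], [0, 0, 0]]' --delta_rot '[[0, 0, 0], [0, 0, 0], [0, 0, 0], [0, 0, 0]]' --hand '[0.5, 0.5, 0.5, 0.5]'

```text
time_s: 6.62
tcp_pos: [520.6, 89.6, 24.8]
tcp_rot: [-0.0, 0.711, 0.704, 0.0]
wrist_force: [0.8, 3.2, -2.1]
grip_width: 56.3
finger_force: 42.2
```

Request:
send_rows --translation '[[0, -0.7, -0.7], [0, 0, 0], [0, 0, 0]]' --delta_rot '[[0, 0, 0], [0, 0, 0], [0, 0, 0]]' --hand '[0.5, 0.5, 0.5]'

```text
time_s: 7.0
tcp_pos: [520.6, 89.5, 24.4]
tcp_rot: [-0.0, 0.711, 0.704, 0.0]
wrist_force: [-0.1, 5.9, 1.1]
grip_width: 55.6
finger_force: 42.1
```

Request:
send_rows --translation '[[0, 0, -0.5], [0, 0, 0], [0, 0, 0], [0, 0, 0], [0, 0, 0]]' --delta_rot '[[0, 0, 0], [0, 0, 0], [0, 0, 0], [0, 0, 0], [0, 0, 0]]' --hand '[0.5, 0.7, 0.8, 1, 1]'

```text
time_s: 7.62
tcp_pos: [520.7, 88.3, 23.5]
tcp_rot: [-0.0, 0.711, 0.704, -0.0]
wrist_force: [1.0, 0.4, -0.4]
grip_width: 85.2
finger_force: 0.0
```

Request:
send_rows --translation '[[0, 0, 30], [0, 0, 40], [9, -50, 0], [9, -50, 0], [9, -50, 0], [9, -50, 0], [9, -50, 0], [10, -50.8, 0], [0, 0, 0], [0, 0, 0]]' --delta_rot '[[0, 0, 0], [0, 0, 0], [0, 0, 2], [0, 0, 2], [0, 0, 1.3], [0, 0, 0], [0, 0, 0], [0, 0, 0], [0, 0, 0], [0, 0, 0]]' --hand '[1, 1, 1, 1, 1, 1, 1, 1, 1, 1]'

```text
time_s: 8.88
tcp_pos: [574.8, -211.7, 93.1]
tcp_rot: [-0.001, 0.678, 0.735, -0.0]
wrist_force: [-0.0, -0.2, 0.1]
grip_width: 85.6
finger_force: 0.0
```

```bash
cat >> h.py <<'E'
def bench(t,s=None):
    for c in((573,-210),(451,-214)): show('roller',roller(t,c))
    for c in((591,-335),(453,-330),(442,-94)): show('bar',bar(t,c))
E
python3 - <<'E'
from h import *
t=snap('top'); bench(t)
for y in(89,133,177): print(dblob(t,(521.5,y),40,w=12))
print(r.read_state()['tcp_pos'])
E
```

```text
roller None
roller None
bar None
bar None
bar None
{'n': np.int64(439), 'cen': array([522.1,  82.2]), 'zmax': np.float64(1312.4), 'zmed': np.float64(60.8), 'ang': np.float64(41.0), 'size': array([62.1, 62.8])}
{'n': np.int64(120), 'cen': array([522. , 105.1]), 'zmax': np.float64(1312.4), 'zmed': np.float64(62.3), 'ang': np.float64(-0.4), 'size': array([17.6, 57.6])}
{'n': np.int64(6), 'cen': array([521.1, 187.3]), 'zmax': np.float64(1312.4), 'zmed': np.float64(1312.4), 'ang': np.float64(24.0), 'size': array([24.5, 91.1])}
[ 574.72219206 -210.93943803   93.1538003 ]
```

Request:
send_rows --translation '[[1, -1.2, -30], [0, 0, -30], [0, 0, -20], [0, 0, -11], [0, 0, 0], [0, 0, 0], [0, 0, 0], [0, 0, 0], [0, 0, 0], [0, 0, 0], [0, 0, 0]]' --delta_rot '[[0, 0, 0], [0, 0, 0], [0, 0, 0], [0, 0, 0], [0, 0, 0], [0, 0, 0], [0, 0, 0], [0, 0, 0], [0, 0, 0], [0, 0, 0], [0, 0, 0]]' --hand '[1, 1, 1, 1, 1, 0.5, 0.5, 0.5, 0.5, 0.5, 0.5]'

```text
time_s: 10.3
tcp_pos: [577.5, -213.9, 3.8]
tcp_rot: [0.001, 0.677, 0.736, 0.0]
wrist_force: [-0.1, 0.4, 5.8]
grip_width: 55.5
finger_force: 42.7
```

Request:
send_rows --translation '[[0, 0, 30], [0, 0, 50], [-8, 50, 0], [-8, 50, 0], [-8, 50, 0], [-8, 50, 0], [-8, 50, 0], [-8, 50, 0], [-7.7, 51, 0], [0, 0, 0], [0, 0, 0]]' --delta_rot '[[0, 0, 0], [0, 0, 0], [0, 0, -2], [0, 0, -2], [0, 0, -1.4], [0, 0, 0], [0, 0, 0], [0, 0, 0], [0, 0, 0], [0, 0, 0], [0, 0, 0]]' --hand '[0.5, 0.5, 0.5, 0.5, 0.5, 0.5, 0.5, 0.5, 0.5, 0.5, 0.5]'

```text
time_s: 11.68
tcp_pos: [520.9, 137.5, 82.5]
tcp_rot: [0.0, 0.711, 0.703, -0.0]
wrist_force: [0.5, 0.2, -1.1]
grip_width: 55.9
finger_force: 42.7
```

```bash
python3 - <<'E'
from h import *
s=snap('scene'); c=s['color'][110:240,200:440]; save(cv2.resize(c,None,fx=3.3,fy=3.3,interpolation=cv2.INTER_CUBIC),'a3.png')
t=snap('top'); bench(t)
print(r.read_state()['tcp_pos'],r.read_state()['wrist_force'])
E
```

```text
roller None
roller cen=[ 450.9 -215.3] ang=-9.2 rect=[ 450.2 -214.9] size=[43.2 63.1] rang=81.7
bar cen=[ 591.8 -335.6] ang=1.2 rect=[ 591.8 -335.5] size=[49.5 30.4] rang=1.2
bar cen=[ 454.3 -329.5] ang=10.9 rect=[ 454.1 -329.4] size=[50.  30.5] rang=11.0
bar cen=[440.8 -94.2] ang=22.6 rect=[440.6 -94.1] size=[49.1 28.8] rang=22.8
[521.37023817 136.48903232  82.5594566 ] [ 1.11318966 -0.39826144 -1.58013714]
```

View pics/a3.png

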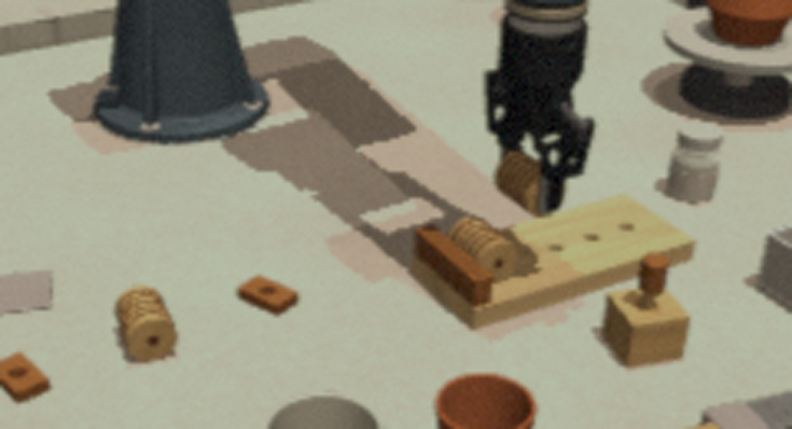

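Request:
send_rows --translation '[[0, 0, -25], [0, 0, -20], [0, 0, -10.5], [0, 0, 0], [0, -1, -0.5], [0, 0, 0]]' --delta_rot '[[0, 0, 0], [0, 0, 0], [0, 0, 0], [0, 0, 0], [0, 0, 0], [0, 0, 0]]' --hand '[0.5, 0.5, 0.5, 0.5, 0.5, 0.5]'

```text
time_s: 12.52
tcp_pos: [521.3, 136.3, 27.0]
tcp_rot: [0.0, 0.711, 0.703, 0.0]
wrist_force: [-0.4, 0.8, -1.0]
grip_width: 55.5
finger_force: 42.8
```

Request:
send_rows --translation '[[0, -1, -0.5], [0, -1, 0], [0, 0, 0], [0, 0, 0]]' --delta_rot '[[0, 0, 0], [0, 0, 0], [0, 0, 0], [0, 0, 0]]' --hand '[0.5, 0.5, 0.5, 0.5]'

```text
time_s: 13.02
tcp_pos: [521.0, 134.6, 26.1]
tcp_rot: [0.0, 0.711, 0.703, 0.0]
wrist_force: [0.0, 0.0, 0.3]
grip_width: 55.1
finger_force: 42.8
```

Request:
send_rows --translation '[[0, -1, -0.7], [0, -0.7, 0], [0, 0, 0], [0, 0, 0]]' --delta_rot '[[0, 0, 0], [0, 0, 0], [0, 0, 0], [0, 0, 0]]' --hand '[0.5, 0.5, 0.5, 0.5]'

```text
time_s: 13.52
tcp_pos: [521.2, 133.0, 25.7]
tcp_rot: [0.0, 0.711, 0.703, 0.0]
wrist_force: [-0.9, 2.6, 4.2]
grip_width: 55.6
finger_force: 43.0
```

Request:
send_rows --translation '[[0, 0, -0.7], [0, -0.7, 0], [0, 0, 0], [0, 0, 0]]' --delta_rot '[[0, 0, 0], [0, 0, 0], [0, 0, 0], [0, 0, 0]]' --hand '[0.5, 0.5, 0.5, 0.5]'

```text
time_s: 14.02
tcp_pos: [521.2, 132.8, 25.7]
tcp_rot: [0.0, 0.711, 0.703, 0.001]
wrist_force: [-1.9, 4.6, 10.1]
grip_width: 55.7
finger_force: 43.9
```

Request:
send_rows --translation '[[0, 0, 0], [0, 0, 0], [0, 0, 0], [0, 0, 0], [0, 0, 30], [0, 0, 35], [-10, -50, 0], [-10, -50, 0], [-10, -50, 0], [-10, -50, 0], [-10, -50, 0], [-10, -50, 0]]' --delta_rot '[[0, 0, 0], [0, 0, 0], [0, 0, 0], [0, 0, 0], [0, 0, 0], [0, 0, 0], [0, 0, -2], [0, 0, -2], [0, 0, -2], [0, 0, -1.4], [0, 0, 0], [0, 0, 0]]' --hand '[0.7, 0.8, 1, 1, 1, 1, 1, 1, 1, 1, 1, 1]'

```text
time_s: 15.52
tcp_pos: [460.6, -169.5, 89.7]
tcp_rot: [0.0, 0.755, 0.656, 0.0]
wrist_force: [1.2, -0.7, -0.1]
grip_width: 85.7
finger_force: 0.0
```

Request:
send_rows --translation '[[-8.7, -48.3, 0], [0, 0, -20], [0, 0, 0], [0, 0, 0]]' --delta_rot '[[0, 0, 0], [0, 0, 0], [0, 0, 0], [0, 0, 0]]' --hand '[1, 1, 1, 1]'

```text
time_s: 16.02
tcp_pos: [452.2, -215.6, 69.9]
tcp_rot: [-0.0, 0.755, 0.656, -0.0]
wrist_force: [0.8, 0.1, 0.4]
grip_width: 85.5
finger_force: 0.0
```

```bash
python3 - <<'E'
from h import *
t=snap('top'); bench(t)
xs=np.arange(60,170,.5)
a=ortho(t,505,540,60,170,44); save(np.clip(np.hstack([cv2.resize(ortho(t,480,570,40,240,44),None,fx=1.9,fy=1.9)])*1.8,0,255).astype(np.uint8),'row2.png')
s=snap('scene'); m=cv2.inRange(cv2.cvtColor(s['color'],cv2.COLOR_RGB2HSV_FULL),(8,80,30),(40,255,255)); p=proj(s,[[452,-215,22]]); print(p, m[int(p[0,1])-15:int(p[0,1])+15,int(p[0,0])-20:int(p[0,0])+20].mean()/255)
print(r.read_state()['tcp_pos'])
E
```

```text
roller None
roller cen=[ 465.8 -201.9] ang=-19.0 rect=[ 463.1 -199.1] size=[15.7 47. ] rang=64.5
bar cen=[ 591.7 -335.6] ang=1.0 rect=[ 591.7 -335.5] size=[49.5 30.5] rang=1.1
bar None
bar None
[[244.08414301 207.05936647]] 0.27249999999999996
[ 452.63241479 -215.55069477   70.1878129 ]
```

View pics/row2.png

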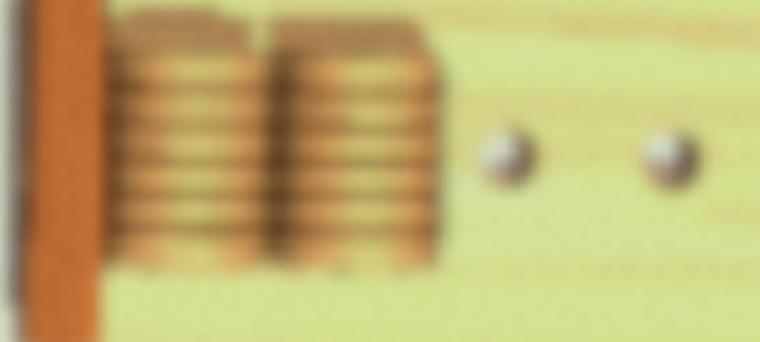

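Request:
send_rows --translation '[[0, 0, -25], [0, 0, -25], [0, 0, -17], [0, 0, 0], [0, 0, 0], [0, 0, 0], [0, 0, 0], [0, 0, 0], [0, 0, 0], [0, 0, 0]]' --delta_rot '[[0, 0, 0], [0, 0, 0], [0, 0, 0], [0, 0, 0], [0, 0, 0], [0, 0, 0], [0, 0, 0], [0, 0, 0], [0, 0, 0], [0, 0, 0]]' --hand '[1, 1, 1, 1, 0.5, 0.5, 0.5, 0.5, 0.5, 0.5]'

```text
time_s: 17.38
tcp_pos: [452.8, -216.5, 3.6]
tcp_rot: [0.001, 0.755, 0.656, 0.0]
wrist_force: [-1.2, 0.5, 7.1]
grip_width: 55.9
finger_force: 42.5
```

Request:
send_rows --translation '[[0, 0, 30], [0, 0, 50], [8.5, 50, 0], [8.5, 50, 0], [8.5, 50, 0], [8.5, 50, 0], [8.5, 50, 0], [9, 50, 0], [9, 50, 0], [9, 47.5, 0], [0, 0, 0], [0, 0, 0]]' --delta_rot '[[0, 0, 0], [0, 0, 0], [0, 0, 2], [0, 0, 2], [0, 0, 2], [0, 0, 1.4], [0, 0, 0], [0, 0, 0], [0, 0, 0], [0, 0, 0], [0, 0, 0], [0, 0, 0]]' --hand '[0.5, 0.5, 0.5, 0.5, 0.5, 0.5, 0.5, 0.5, 0.5, 0.5, 0.5, 0.5]'

```text
time_s: 18.88
tcp_pos: [521.0, 181.0, 82.5]
tcp_rot: [-0.0, 0.711, 0.703, -0.001]
wrist_force: [0.5, -0.4, -0.7]
grip_width: 55.8
finger_force: 42.9
```

Request:
send_rows --translation '[[0, 0, -25], [0, 0, -20], [0, 0, -10.5], [0, 0, 0], [0, -1, -0.5], [0, 0, 0]]' --delta_rot '[[0, 0, 0], [0, 0, 0], [0, 0, 0], [0, 0, 0], [0, 0, 0], [0, 0, 0]]' --hand '[0.5, 0.5, 0.5, 0.5, 0.5, 0.5]'

```text
time_s: 19.62
tcp_pos: [522.2, 180.2, 27.3]
tcp_rot: [0.0, 0.711, 0.703, 0.0]
wrist_force: [0.0, 0.1, -0.5]
grip_width: 55.9
finger_force: 43.0
```

Request:
send_rows --translation '[[0, -1, -0.5], [0, -1, -0.5], [0, 0, 0], [0, 0, 0]]' --delta_rot '[[0, 0, 0], [0, 0, 0], [0, 0, 0], [0, 0, 0]]' --hand '[0.5, 0.5, 0.5, 0.5]'

```text
time_s: 20.12
tcp_pos: [521.8, 178.4, 25.7]
tcp_rot: [-0.0, 0.711, 0.703, -0.0]
wrist_force: [-0.3, -0.5, -0.4]
grip_width: 55.2
finger_force: 43.0
```

Request:
send_rows --translation '[[0, -1, -0.5], [0, 0, 0], [0, 0, 0]]' --delta_rot '[[0, 0, 0], [0, 0, 0], [0, 0, 0]]' --hand '[0.5, 0.5, 0.5]'

```text
time_s: 20.5
tcp_pos: [521.9, 177.7, 25.6]
tcp_rot: [0.0, 0.711, 0.703, 0.0]
wrist_force: [-0.1, 3.0, 4.3]
grip_width: 55.7
finger_force: 43.4
```

Request:
send_rows --translation '[[0, -0.8, -0.3], [0, 0, 0], [0, 0, 0], [0, 0, 0], [0, 0, 0], [0, 0, 30], [0, 0, 35], [-13.5, -45, 0], [-13.5, -45, 0], [-13.5, -45, 0], [-13.5, -45, 0], [-13.5, -45, 0]]' --delta_rot '[[0, 0, 0], [0, 0, 0], [0, 0, 0], [0, 0, 0], [0, 0, 0], [0, 0, 0], [0, 0, 0], [0, 0, 5], [0, 0, 5], [0, 0, 5], [0, 0, 5], [0, 0, 3.3]]' --hand '[0.5, 0.7, 0.8, 1, 1, 1, 1, 1, 1, 1, 1, 1]'

```text
time_s: 22.0
tcp_pos: [453.9, -49.9, 90.0]
tcp_rot: [0.0, 0.554, 0.833, 0.0]
wrist_force: [1.5, -0.0, 0.1]
grip_width: 85.4
finger_force: 0.0
```

```bash
python3 - <<'E'
from h import *
t=snap('top'); bench(t); st=r.read_state(); print(st['tcp_pos'],st['time_s'])
save(np.clip(cv2.resize(ortho(t,480,570,40,240,44),None,fx=1.9,fy=1.9)*1.8,0,255).astype(np.uint8),'row3.png')
E
```

```text
roller None
roller None
bar cen=[ 591.8 -335.6] ang=1.0 rect=[ 591.7 -335.5] size=[49.5 30.4] rang=1.1
bar cen=[ 454.4 -329.5] ang=11.1 rect=[ 454.2 -329.5] size=[50.  30.7] rang=11.0
bar None
[453.09877525 -54.01321899  89.88667816] 22.05
```

View pics/row3.png

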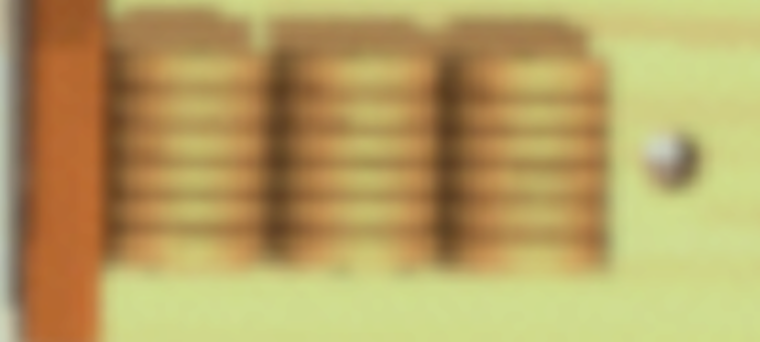

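Request:
send_rows --translation '[[-12.3, -40.2, 0], [0, 0, -30], [0, 0, -20], [0, 0, 0], [0, 0, 0]]' --delta_rot '[[0, 0, 0], [0, 0, 0], [0, 0, 0], [0, 0, 0], [0, 0, 0]]' --hand '[1, 1, 1, 1, 1]'

```text
time_s: 22.68
tcp_pos: [442.3, -88.6, 40.3]
tcp_rot: [0.0, 0.554, 0.832, 0.0]
wrist_force: [0.6, -0.7, 0.4]
grip_width: 85.6
finger_force: 0.0
```

```bash
python3 - <<'E'
from h import *
for i in range(4): st=r.read_state(); print(st['tcp_pos'].round(2)); 
s=snap('scene'); b=blob(s,(440.8,-94.2),6,(8,105,30),(26,255,255)); show('bar scene',b); print(r.read_state()['tcp_pos'])
E
```

```text
[442.31 -88.58  40.3 ]
[442.31 -88.58  40.3 ]
[442.31 -88.58  40.3 ]
[442.31 -88.58  40.3 ]
bar scene cen=[440.6 -95.1] ang=14.1 rect=[441.2 -94.6] size=[61.6 42.2] rang=23.6
[442.51662427 -88.62610277  40.54555953]
```

Request:
send_rows --translation '[[-1.6, -5.6, -20], [0, 0, -19.5], [0, 0, 0], [0, 0, 0]]' --delta_rot '[[0, 0, 0], [0, 0, 0], [0, 0, 0], [0, 0, 0]]' --hand '[1, 1, 1, 1]'

```text
time_s: 23.22
tcp_pos: [440.9, -94.3, 1.2]
tcp_rot: [0.001, 0.554, 0.832, 0.0]
wrist_force: [1.1, 0.3, 0.1]
grip_width: 85.4
finger_force: 0.0
```

Request:
send_rows --translation '[[0, 0, 0], [0, 0, 0], [0, 0, 0], [0, 0, 0], [0, 0, 0], [0, 0, 0], [0, 0, 0]]' --delta_rot '[[0, 0, 0], [0, 0, 0], [0, 0, 0], [0, 0, 0], [0, 0, 0], [0, 0, 0], [0, 0, 0]]' --hand '[0.7, 0.55, 0.52, 0.5, 0.5, 0.5, 0.5]'

```text
time_s: 24.1
tcp_pos: [440.7, -94.3, 1.2]
tcp_rot: [0.001, 0.554, 0.832, 0.0]
wrist_force: [0.3, -0.1, 4.7]
grip_width: 48.7
finger_force: 40.8
```

Request:
send_rows --translation '[[0, 0, 30], [0, 0, 55], [11.7, 45, 0], [11.7, 45, 0], [11.7, 45, 0], [11.7, 45, 0], [11.7, 45, 0], [11.7, 45, 0], [11.9, 44.6, 0], [0, 0, 0], [0, 0, 0], [0, 0, 0]]' --delta_rot '[[0, 0, 0], [0, 0, 0], [0, 0, -4], [0, 0, -4], [0, 0, -4], [0, 0, -4], [0, 0, -4], [0, 0, -3.3], [0, 0, 0], [0, 0, 0], [0, 0, 0], [0, 0, 0]]' --hand '[0.5, 0.5, 0.5, 0.5, 0.5, 0.5, 0.5, 0.5, 0.5, 0.5, 0.5, 0.5]'

```text
time_s: 25.6
tcp_pos: [521.8, 219.1, 85.3]
tcp_rot: [-0.0, 0.712, 0.703, -0.001]
wrist_force: [-0.3, -0.2, -0.5]
grip_width: 48.6
finger_force: 42.2
```

Request:
send_rows --translation '[[0.6, 0.8, -25], [0, 0, -20], [0, 0, -13], [0, 0, 0], [0, 0, 0], [0, 0, 0]]' --delta_rot '[[0, 0, 0], [0, 0, 0], [0, 0, 0], [0, 0, 0], [0, 0, 0], [0, 0, 0]]' --hand '[0.5, 0.5, 0.5, 0.5, 0.5, 0.5]'

```text
time_s: 26.35
tcp_pos: [523.7, 221.2, 28.2]
tcp_rot: [0.0, 0.711, 0.703, 0.001]
wrist_force: [0.2, 0.0, -0.3]
grip_width: 48.3
finger_force: 42.3
```

```bash
python3 - <<'E'
from h import *
s=snap('scene'); p=proj(s,[[523,220,34]])[0].astype(int); print(p); c=s['color'][p[1]-45:p[1]+45,p[0]-60:p[0]+60]
save(cv2.resize(c,None,fx=6,fy=6,interpolation=cv2.INTER_CUBIC),'b1.png'); print(r.read_state()['tcp_pos'],r.read_state()['wrist_force'])
E
```

```text
[379 178]
[523.62376964 221.27417167  28.16704432] [ 0.98703305 -0.19480295  0.28522224]
```

View pics/b1.png

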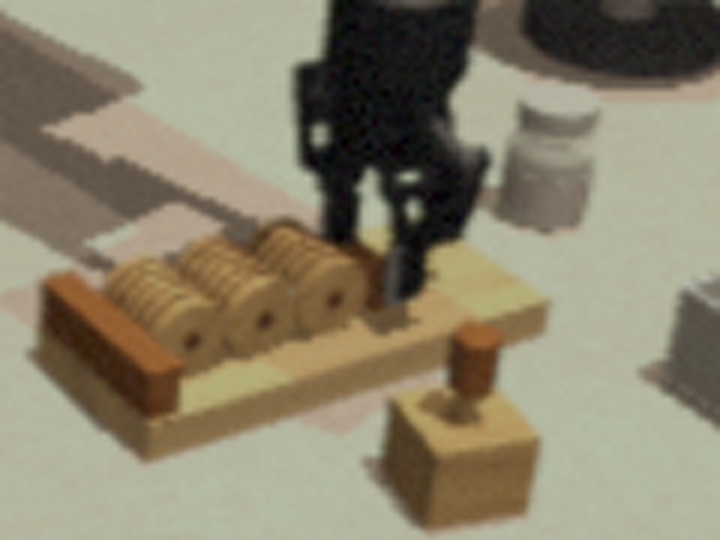

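```bash
python3 - <<'E'
from h import *
s=snap('scene'); hsv=cv2.cvtColor(s['color'],cv2.COLOR_RGB2HSV_FULL)
u,v=np.meshgrid(np.arange(372,396),np.arange(165,192)); px=np.c_[u.ravel(),v.ravel()]
h=hsv[px[:,1],px[:,0]]; m=(h[:,0]<26)&(h[:,1]>140)&(h[:,2]>35)
P=depthpts(s,px[m]); ok=(P[:,2]>10)&(P[:,2]<80)&(P[:,1]>195)
for a,b,c in zip(px[m][ok],P[ok].round(),h[m][ok]): print(a,b,c)
E
```

```text
[378 173] [500. 232.  38.] [ 23 158  68]
[375 174] [502. 218.  39.] [ 21 148  93]
[376 174] [502. 222.  38.] [ 18 161  68]
[377 174] [506. 223.  40.] [ 17 152  69]
[378 174] [508. 226.  40.] [ 20 190  67]
[379 174] [510. 228.  40.] [ 19 147  80]
[377 175] [509. 221.  38.] [ 18 160  86]
[378 175] [509. 225.  37.] [ 15 149  77]
[379 175] [511. 228.  37.] [ 20 182  70]
[380 175] [514. 229.  38.] [ 19 183  71]
[378 176] [513. 222.  36.] [ 19 145 100]
[379 176] [517. 222.  38.] [ 18 164  81]
[380 176] [516. 228.  36.] [ 19 187  79]
[381 176] [521. 228.  38.] [ 20 182  77]
[382 176] [524. 229.  39.] [ 20 182  70]
[379 177] [516. 224.  33.] [ 22 167  90]
[380 177] [520. 224.  35.] [ 20 171  79]
[381 177] [518. 231.  32.] [ 16 159  74]
[382 177] [527. 227.  38.] [ 18 142  61]
[380 178] [517. 228.  29.] [ 22 179  81]
[381 178] [529. 221.  37.] [ 18 163  72]
[380 179] [538. 210.  41.] [ 23 152  84]
[381 179] [538. 214.  40.] [ 21 171  70]
[380 180] [541. 208.  39.] [ 22 145  86]
[381 180] [539. 213.  37.] [ 18 149  72]
[380 181] [543. 206.  37.] [ 19 152  82]
[381 181] [547. 207.  38.] [ 19 170  69]
[379 182] [549. 197.  39.] [ 23 149 103]
[380 182] [544. 206.  34.] [ 20 145  81]
[381 182] [544. 210.  33.] [ 14 177  65]
[379 183] [540. 206.  28.] [ 23 155  97]
[380 183] [545. 206.  31.] [ 21 182  73]
[381 184] [548. 208.  28.] [ 23 155  79]
```

Request:
send_rows --translation '[[-0.8, -0.9, -2], [0, 0, -1.5], [0, 0, 0], [0, 0, 0]]' --delta_rot '[[0, 0, 0], [0, 0, 0], [0, 0, 0], [0, 0, 0]]' --hand '[0.5, 0.5, 0.5, 0.5]'

```text
time_s: 26.95
tcp_pos: [522.3, 220.3, 23.8]
tcp_rot: [-0.0, 0.711, 0.703, -0.0]
wrist_force: [0.2, -0.5, -0.0]
grip_width: 48.7
finger_force: 42.3
```

Request:
send_rows --translation '[[0, 0, -0.8], [0, 0, 0], [0, 0, 0]]' --delta_rot '[[0, 0, 0], [0, 0, 0], [0, 0, 0]]' --hand '[0.5, 0.5, 0.5]'

```text
time_s: 27.32
tcp_pos: [522.4, 220.3, 23.3]
tcp_rot: [0.0, 0.711, 0.703, 0.0]
wrist_force: [-1.3, 0.7, 2.6]
grip_width: 48.7
finger_force: 42.5
```

Request:
send_rows --translation '[[0, 0, 0], [0, 0, 0], [0, 0, 0], [0, 0, 20], [0, 0, 40], [6.5, -50, 0], [6.5, -50, 0], [6.5, -50, 0], [6.5, -50, 0], [6.5, -50, 0], [6.5, -50, 0], [6.5, -50, 0]]' --delta_rot '[[0, 0, 0], [0, 0, 0], [0, 0, 0], [0, 0, 0], [0, 0, 0], [0, 0, 1], [0, 0, 0.7], [0, 0, 0], [0, 0, 0], [0, 0, 0], [0, 0, 0], [0, 0, 0]]' --hand '[0.65, 0.8, 1, 1, 1, 1, 1, 1, 1, 1, 1, 1]'

```text
time_s: 28.82
tcp_pos: [567.8, -131.4, 83.1]
tcp_rot: [-0.0, 0.701, 0.713, 0.0]
wrist_force: [-0.3, -0.3, -0.0]
grip_width: 85.4
finger_force: 0.0
```

Request:
send_rows --translation '[[6.5, -50, 0], [6.5, -50, 0], [6, -50, 0], [5, -56, 0], [0, 0, -30], [0, 0, 0], [0, 0, 0], [0, 0, 0]]' --delta_rot '[[0, 0, 0], [0, 0, 0], [0, 0, 0], [0, 0, 0], [0, 0, 0], [0, 0, 0], [0, 0, 0], [0, 0, 0]]' --hand '[1, 1, 1, 1, 1, 1, 1, 1]'

```text
time_s: 29.82
tcp_pos: [592.5, -335.2, 54.3]
tcp_rot: [0.001, 0.7, 0.714, 0.0]
wrist_force: [-0.1, -0.3, -0.0]
grip_width: 85.6
finger_force: 0.0
```

```bash
python3 - <<'E'
from h import *
t=snap('top'); bench(t); st=r.read_state(); print(st['tcp_pos'],st['time_s'])
show('placed',blob(t,(523,220),34,(8,105,40),(26,255,255),w=20))
print(dblob(t,(523,220),28,w=9))
E
```

```text
roller None
roller None
bar None
bar None
bar None
[ 592.53480348 -335.25959662   54.31393124] 29.875
placed cen=[522.4 213. ] ang=-11.3 rect=[523.3 211.9] size=[46.6 51.8] rang=89.8
{'n': np.int64(243), 'cen': array([523.8, 215.2]), 'zmax': np.float64(1312.4), 'zmed': np.float64(37.1), 'ang': np.float64(-4.5), 'size': array([49.4, 52.5])}
```

```bash
cat >> h.py <<'E'
def placed(t,z):
    show('placed',blob(t,(523,222),z,(8,160,50),(22,255,255),w=20))
    a=ortho(t,500,546,196,244,z); v=a[:,:,0]-a[:,:,1]; ys=np.arange(196,244,.5)
    print('R-G along y off-hole',v[6:20].mean(0)[::4].round(), 'right edge y',ys[np.where(v[10:80].mean(0)>18)[0].max()])
    b=ortho(t,511,535,208,232,z); g=b[:,:,0]-b[:,:,1]; w=np.clip(25-g,0,None); X,Y=np.meshgrid(np.arange(511,535,.5),np.arange(208,232,.5),indexing='ij')
    print('hole',((X*w).sum()/w.sum()).round(1),((Y*w).sum()/w.sum()).round(1), b[16:32:4,16:32:4].mean(2).round().tolist())
E
python3 - <<'E'
from h import *
placed(snap('top'),34)
E
```

```text
placed cen=[521.9 218.9] ang=-0.1 rect=[521.8 219. ] size=[29.5 46. ] rang=89.8
R-G along y off-hole [28. 27. 23. 20. 24. 34. 43. 48. 48. 50. 50. 50. 50. 51. 51. 51. 51. 50.
 47. 38. 22.  7.  1. -2.] right edge y 235.5
hole 522.5 220.4 [[83.0, 73.0, 63.0, 50.0], [83.0, 74.0, 65.0, 50.0], [83.0, 76.0, 66.0, 51.0], [80.0, 75.0, 64.0, 48.0]]
```

Request:
send_rows --translation '[[-0.7, -0.3, -30], [0, 0, -23], [0, 0, 0], [0, 0, 0]]' --delta_rot '[[0, 0, 0], [0, 0, 0], [0, 0, 0], [0, 0, 0]]' --hand '[1, 1, 1, 1]'

```text
time_s: 30.42
tcp_pos: [591.5, -336.2, 0.4]
tcp_rot: [0.0, 0.701, 0.714, 0.0]
wrist_force: [-0.2, 0.2, -1.3]
grip_width: 85.2
finger_force: 0.0
```

Request:
send_rows --translation '[[0, 0, 0.5], [0, 0, 0], [0, 0, 0], [0, 0, 0], [0, 0, 0], [0, 0, 0], [0, 0, 0]]' --delta_rot '[[0, 0, 0], [0, 0, 0], [0, 0, 0], [0, 0, 0], [0, 0, 0], [0, 0, 0], [0, 0, 0]]' --hand '[0.7, 0.55, 0.52, 0.5, 0.5, 0.5, 0.5]'

```text
time_s: 31.3
tcp_pos: [591.9, -336.6, 1.9]
tcp_rot: [0.001, 0.701, 0.713, 0.0]
wrist_force: [0.2, 0.7, 6.7]
grip_width: 48.8
finger_force: 42.4
```

Request:
send_rows --translation '[[0, 0, 30], [0, 0, 55], [-6.3, 50, 0], [-6.3, 50, 0], [-6.3, 50, 0], [-6.3, 50, 0], [-6.3, 50, 0], [-6.3, 50, 0], [-6.3, 50, 0], [-6.3, 50, 0], [-6.3, 50, 0], [-6.3, 50, 0]]' --delta_rot '[[0, 0, 0], [0, 0, 0], [0, 0, -1], [0, 0, -0.65], [0, 0, 0], [0, 0, 0], [0, 0, 0], [0, 0, 0], [0, 0, 0], [0, 0, 0], [0, 0, 0], [0, 0, 0]]' --hand '[0.5, 0.5, 0.5, 0.5, 0.5, 0.5, 0.5, 0.5, 0.5, 0.5, 0.5, 0.5]'

```text
time_s: 32.8
tcp_pos: [527.5, 165.5, 85.4]
tcp_rot: [-0.0, 0.711, 0.703, -0.0]
wrist_force: [0.0, -0.1, -0.8]
grip_width: 48.8
finger_force: 41.7
```

Request:
send_rows --translation '[[-6.5, 56, 0], [0, 0, 0], [0, 0, -25], [0, 0, -15], [0, 0, 0], [0, 0, 0], [0, 0, 0]]' --delta_rot '[[0, 0, 0], [0, 0, 0], [0, 0, 0], [0, 0, 0], [0, 0, 0], [0, 0, 0], [0, 0, 0]]' --hand '[0.5, 0.5, 0.5, 0.5, 0.5, 0.5, 0.5]'

```text
time_s: 33.67
tcp_pos: [522.3, 219.7, 46.3]
tcp_rot: [0.0, 0.711, 0.703, 0.001]
wrist_force: [-0.2, 0.5, -1.1]
grip_width: 48.7
finger_force: 41.7
```

Request:
send_rows --translation '[[0, 0, -5], [0, 0, -4], [0, 0, 0], [0, 0, 0]]' --delta_rot '[[0, 0, 0], [0, 0, 0], [0, 0, 0], [0, 0, 0]]' --hand '[0.5, 0.5, 0.5, 0.5]'

```text
time_s: 34.17
tcp_pos: [521.6, 220.0, 36.5]
tcp_rot: [-0.0, 0.711, 0.703, -0.0]
wrist_force: [0.1, 0.1, -0.5]
grip_width: 48.6
finger_force: 41.7
```

Request:
send_rows --translation '[[0, 0, -1], [0, 0, 0], [0, 0, 0]]' --delta_rot '[[0, 0, 0], [0, 0, 0], [0, 0, 0]]' --hand '[0.5, 0.5, 0.5]'

```text
time_s: 34.55
tcp_pos: [521.7, 220.0, 35.8]
tcp_rot: [0.0, 0.711, 0.703, 0.0]
wrist_force: [-0.3, -0.1, 1.8]
grip_width: 48.4
finger_force: 42.0
```

Request:
send_rows --translation '[[0.5, 0, -0.3], [0, 0, 0], [0, 0, 0], [0, 0, 0], [0, 0, 20], [0, 0, 35], [-6.2, -50, 0], [-6.2, -50, 0], [-6.2, -50, 0], [-6.2, -50, 0], [-6.2, -50, 0], [-6.2, -50, 0]]' --delta_rot '[[0, 0, 0], [0, 0, 0], [0, 0, 0], [0, 0, 0], [0, 0, 0], [0, 0, 0], [0, 0, 4], [0, 0, 4], [0, 0, 3.6], [0, 0, 0], [0, 0, 0], [0, 0, 0]]' --hand '[0.5, 0.65, 0.8, 1, 1, 1, 1, 1, 1, 1, 1, 1]'

```text
time_s: 36.05
tcp_pos: [484.7, -81.7, 90.3]
tcp_rot: [0.0, 0.636, 0.772, 0.0]
wrist_force: [1.1, 0.8, 0.3]
grip_width: 85.4
finger_force: 0.0
```

```bash
python3 - <<'E'
from h import *
t=snap('top'); bench(t); st=r.read_state(); print(st['tcp_pos'],st['time_s'])
placed(t,46)
E
```

```text
roller None
roller None
bar None
bar cen=[ 454.4 -329.5] ang=10.9 rect=[ 454.1 -329.5] size=[50.1 30.7] rang=10.9
bar None
[485.53410504 -87.35649165  90.39416547] 36.1
placed cen=[520.8 219. ] ang=1.5 rect=[520.6 219.1] size=[32.1 48.4] rang=89.8
R-G along y off-hole [25. 22. 17. 15. 18. 28. 38. 43. 46. 46. 46. 46. 46. 47. 48. 48. 48. 47.
 46. 40. 27. 13.  2. -2.] right edge y 236.5
hole 522.3 220.9 [[64.0, 56.0, 45.0, 36.0], [67.0, 58.0, 45.0, 33.0], [68.0, 59.0, 45.0, 33.0], [66.0, 57.0, 43.0, 30.0]]
```

Request:
send_rows --translation '[[-6.2, -50, 0], [-6.2, -50, 0], [-6.2, -50, 0], [-6, -50, 0], [-6, -49.5, 0], [0, 0, -40], [0, 0, 0], [0, 0, 0], [0, 0, 0]]' --delta_rot '[[0, 0, 0], [0, 0, 0], [0, 0, 0], [0, 0, 0], [0, 0, 0], [0, 0, 0], [0, 0, 0], [0, 0, 0], [0, 0, 0]]' --hand '[1, 1, 1, 1, 1, 1, 1, 1, 1]'

```text
time_s: 37.22
tcp_pos: [455.1, -329.3, 51.6]
tcp_rot: [0.001, 0.636, 0.772, -0.0]
wrist_force: [-0.2, 0.1, 0.7]
grip_width: 85.4
finger_force: 0.0
```

Request:
send_rows --translation '[[-0.8, -0.2, -30], [0, 0, -20.5], [0, 0, 0], [0, 0, 0]]' --delta_rot '[[0, 0, 0], [0, 0, 0], [0, 0, 0], [0, 0, 0]]' --hand '[1, 1, 1, 1]'

```text
time_s: 37.72
tcp_pos: [454.2, -330.0, 1.0]
tcp_rot: [0.001, 0.636, 0.772, -0.0]
wrist_force: [0.5, 0.4, 0.3]
grip_width: 85.2
finger_force: 0.0
```

Request:
send_rows --translation '[[0, 0, 0], [0, 0, 0], [0, 0, 0], [0, 0, 0], [0, 0, 0], [0, 0, 0], [0, 0, 0]]' --delta_rot '[[0, 0, 0], [0, 0, 0], [0, 0, 0], [0, 0, 0], [0, 0, 0], [0, 0, 0], [0, 0, 0]]' --hand '[0.7, 0.55, 0.52, 0.5, 0.5, 0.5, 0.5]'

```text
time_s: 38.6
tcp_pos: [453.9, -330.1, 0.9]
tcp_rot: [0.001, 0.636, 0.772, -0.0]
wrist_force: [-1.1, 0.6, 5.2]
grip_width: 49.0
finger_force: 41.6
```

Request:
send_rows --translation '[[0, 0, 30], [0, 0, 55], [6.2, 50, 0], [6.2, 50, 0], [6.2, 50, 0], [6.2, 50, 0], [6.2, 50, 0], [6.2, 50, 0], [6.2, 50, 0], [6.2, 50, 0], [6.2, 50, 0], [6.2, 50, 0]]' --delta_rot '[[0, 0, 0], [0, 0, 0], [0, 0, -3], [0, 0, -3], [0, 0, -3], [0, 0, -2.6], [0, 0, 0], [0, 0, 0], [0, 0, 0], [0, 0, 0], [0, 0, 0], [0, 0, 0]]' --hand '[0.5, 0.5, 0.5, 0.5, 0.5, 0.5, 0.5, 0.5, 0.5, 0.5, 0.5, 0.5]'

```text
time_s: 40.1
tcp_pos: [515.6, 171.9, 85.0]
tcp_rot: [0.0, 0.711, 0.703, 0.0]
wrist_force: [1.1, -0.8, -0.5]
grip_width: 48.7
finger_force: 41.8
```

Request:
send_rows --translation '[[6.5, 50, 0], [0, 0, 0], [0, 0, -25], [0, 0, 0], [0, 0, 0], [0, 0, 0]]' --delta_rot '[[0, 0, 0], [0, 0, 0], [0, 0, 0], [0, 0, 0], [0, 0, 0], [0, 0, 0]]' --hand '[0.5, 0.5, 0.5, 0.5, 0.5, 0.5]'

```text
time_s: 40.85
tcp_pos: [522.6, 219.7, 60.6]
tcp_rot: [0.0, 0.711, 0.703, 0.001]
wrist_force: [-0.1, -0.8, -1.3]
grip_width: 48.2
finger_force: 41.8
```

Request:
send_rows --translation '[[0, 0, -8], [0, 0, -4], [0, 0, 0], [0, 0, 0]]' --delta_rot '[[0, 0, 0], [0, 0, 0], [0, 0, 0], [0, 0, 0]]' --hand '[0.5, 0.5, 0.5, 0.5]'

```text
time_s: 41.35
tcp_pos: [522.0, 220.3, 47.7]
tcp_rot: [-0.0, 0.711, 0.703, -0.0]
wrist_force: [0.4, -0.3, -1.2]
grip_width: 49.0
finger_force: 41.8
```

Request:
send_rows --translation '[[0, 0, -1], [0, 0, 0], [0, 0, 0]]' --delta_rot '[[0, 0, 0], [0, 0, 0], [0, 0, 0]]' --hand '[0.5, 0.5, 0.5]'

```text
time_s: 41.72
tcp_pos: [522.1, 220.3, 46.9]
tcp_rot: [0.0, 0.711, 0.703, 0.0]
wrist_force: [0.6, -0.5, 0.4]
grip_width: 48.3
finger_force: 41.8
```

Request:
send_rows --translation '[[0, 0, -0.6], [0, 0, 0], [0, 0, 0], [0, 0, 0], [0, 0, 25], [0, 0, 45], [0, -50, 0], [0, -50, 0], [0, -50, 0], [0, -50, 0], [0, -30, 0], [0, 0, 0]]' --delta_rot '[[0, 0, 0], [0, 0, 0], [0, 0, 0], [0, 0, 0], [0, 0, 0], [0, 0, 0], [0, 0, 0], [0, 0, 0], [0, 0, 0], [0, 0, 0], [0, 0, 0], [0, 0, 0]]' --hand '[0.5, 0.65, 0.8, 1, 1, 1, 1, 1, 1, 1, 1, 1]'

```text
time_s: 43.22
tcp_pos: [522.3, -11.8, 116.2]
tcp_rot: [0.0, 0.712, 0.702, 0.0]
wrist_force: [0.9, -0.4, 0.2]
grip_width: 85.5
finger_force: 0.0
```

```bash
python3 - <<'E'
from h import *
t=snap('top'); s=snap('scene'); st=r.read_state(); print(st['tcp_pos'],st['time_s'])
placed(t,58)
o=ortho(t,630,700,125,195,91); o2=ortho(t,490,560,190,260,58)
save(np.clip(np.hstack([cv2.resize(o,None,fx=2.8,fy=2.8),cv2.resize(o2,None,fx=2.8,fy=2.8)])*1.8,0,255).astype(np.uint8),'knob.png')
hsv=cv2.cvtColor(t['color'],cv2.COLOR_RGB2HSV_FULL)
show('knob',blob(t,(664,158),91,(8,150,75),(22,255,255),w=14)); 
u,v=np.meshgrid(np.arange(245,275),np.arange(140,170)); px=np.c_[u.ravel(),v.ravel()]; P=depthpts(t,px); m=(P[:,2]>80)&(P[:,2]<110); print('knob depth',m.sum(),P[m].mean(0).round(1),P[m].min(0).round(1),P[m].max(0).round(1))
m=(P[:,2]>35)&(P[:,2]<55); print('block top',P[m].mean(0).round(1),P[m].min(0).round(),P[m].max(0).round())
u,v=np.meshgrid(np.arange(385,425),np.arange(175,225)); px=np.c_[u.ravel(),v.ravel()]; P=depthpts(s,px); m=(P[:,2]>62)&(P[:,2]<100)&(abs(P[:,0]-664)<25)&(abs(P[:,1]-158)<25); print('knob scene',m.sum(),P[m].mean(0).round(1),P[m].min(0).round(1),P[m].max(0).round(1))
E
```

```text
[521.73868165  -9.54546924 116.12274923] 43.325
placed cen=[521.3 219.6] ang=0.5 rect=[521.3 218.7] size=[48.9 31.7] rang=0.5
R-G along y off-hole [22. 18. 15. 13. 18. 28. 38. 43. 46. 47. 46. 46. 46. 47. 47. 47. 47. 47.
 46. 39. 27. 13.  3. -1.] right edge y 236.5
hole 522.5 221.0 [[57.0, 46.0, 34.0, 28.0], [55.0, 44.0, 32.0, 25.0], [54.0, 42.0, 31.0, 25.0], [53.0, 40.0, 29.0, 23.0]]
knob None
knob depth 61 [668.1 162.9  90.8] [657.  152.   81.7] [679.2 174.1  95.8]
block top [667.3 161.8  45.5] [638. 132.  36.] [701. 194.  52.]
knob scene 97 [672.9 158.   79.8] [659.6 149.3  62.5] [680.3 171.1  91.8]
```

View pics/knob.png

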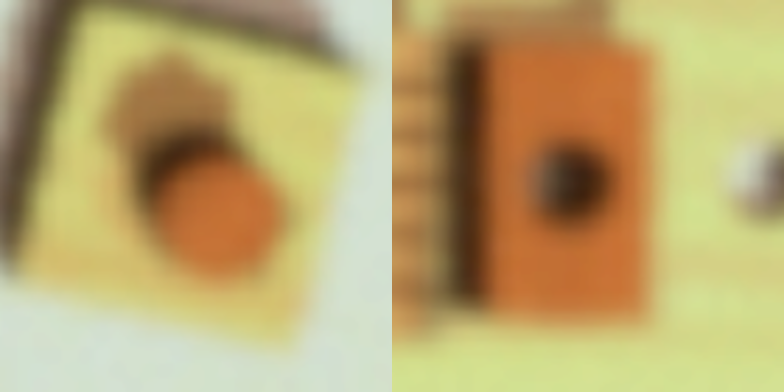

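Request:
send_rows --translation '[[36.5, 43.4, 0], [36.5, 43.4, 0], [36.5, 43.4, 0], [36.5, 43.2, 0], [0, 0, -10], [0, 0, 0], [0, 0, 0], [0, 0, 0]]' --delta_rot '[[0, 0, 0], [0, 0, 0], [0, 0, 0], [0, 0, 0], [0, 0, 0], [0, 0, 0], [0, 0, 0], [0, 0, 0]]' --hand '[1, 1, 1, 1, 1, 1, 1, 1]'

```text
time_s: 44.32
tcp_pos: [667.5, 162.7, 106.6]
tcp_rot: [-0.0, 0.711, 0.703, -0.0]
wrist_force: [0.5, -0.1, -0.2]
grip_width: 85.3
finger_force: 0.0
```

Request:
send_rows --translation '[[0.6, 1.0, -20], [0, 0, -20], [0, 0, -2], [0, 0, 0], [0, 0, 0]]' --delta_rot '[[0, 0, 0], [0, 0, 0], [0, 0, 0], [0, 0, 0], [0, 0, 0]]' --hand '[1, 1, 1, 1, 1]'

```text
time_s: 44.95
tcp_pos: [669.1, 164.7, 64.7]
tcp_rot: [0.0, 0.711, 0.703, 0.0]
wrist_force: [0.0, -0.5, -0.3]
grip_width: 85.0
finger_force: 0.0
```

Request:
send_rows --translation '[[0, 0, 0], [0, 0, 0], [0, 0, 0], [0, 0, 0], [0, 0, 0], [0, 0, 0], [0, 0, 0], [0, 0, 0]]' --delta_rot '[[0, 0, 0], [0, 0, 0], [0, 0, 0], [0, 0, 0], [0, 0, 0], [0, 0, 0], [0, 0, 0], [0, 0, 0]]' --hand '[0.7, 0.5, 0.35, 0.25, 0.2, 0.2, 0.2, 0.2]'

```text
time_s: 45.95
tcp_pos: [668.7, 164.7, 64.5]
tcp_rot: [0.0, 0.711, 0.703, 0.0]
wrist_force: [-0.0, 0.2, 3.7]
grip_width: 22.6
finger_force: 39.1
```

Request:
send_rows --translation '[[0, 0, 20], [0, 0, 25], [0, 0, 35], [-36.5, 14.2, 0], [-36.5, 14.2, 0], [-36.5, 14.2, 0], [-36.7, 14.2, 0], [0, 0, 0], [0, 0, -12], [0, 0, 0], [0, 0, 0], [0, 0, 0]]' --delta_rot '[[0, 0, 0], [0, 0, 0], [0, 0, 0], [0, 0, 0], [0, 0, 0], [0, 0, 0], [0, 0, 0], [0, 0, 0], [0, 0, 0], [0, 0, 0], [0, 0, 0], [0, 0, 0]]' --hand '[0.2, 0.2, 0.2, 0.2, 0.2, 0.2, 0.2, 0.2, 0.2, 0.2, 0.2, 0.2]'

```text
time_s: 47.45
tcp_pos: [523.0, 221.2, 132.1]
tcp_rot: [0.0, 0.711, 0.703, 0.0]
wrist_force: [0.2, 0.1, -0.2]
grip_width: 22.2
finger_force: 39.4
```

```bash
python3 - <<'E'
from h import *
s=snap('scene'); st=r.read_state(); T=st['tcp_pos']; print(T,st['wrist_force'])
p=proj(s,[[522.5,221,60]])[0].astype(int); x0,y0=p-[36,32]
c=cv2.resize(s['color'][y0:y0+56,x0:x0+72],None,fx=10,fy=10,interpolation=cv2.INTER_CUBIC)
for P,col in(((522.5,221,58),(0,255,0)),((T[0],T[1],T[2]-59.5),(255,0,255)),((T[0],T[1],T[2]-3),(255,0,255)),((522.5,206,58),(0,255,255)),((522.5,236,58),(0,255,255))):
    q=(proj(s,[P])[0]-[x0,y0]+.5)*10; print(P,q); cv2.circle(c,tuple(int(a) for a in q),4,col,-1)
save(c,'dow.png')
E
```

```text
[522.87819003 221.24048787 132.17791468] [ 0.50205909 -0.53445832 -0.53011171]
(522.5, 221, 58) [368.58373862 338.69824837]
(np.float64(522.878190026042), np.float64(221.24048787382543), np.float64(72.67791467524717)) [375.05805249 298.55406703]
(np.float64(522.878190026042), np.float64(221.24048787382543), np.float64(129.17791467524717)) [395.55733865 137.3368124 ]
(522.5, 206, 58) [331.55268491 349.59180159]
(522.5, 236, 58) [405.20154643 327.92606149]
```

View pics/dow.png

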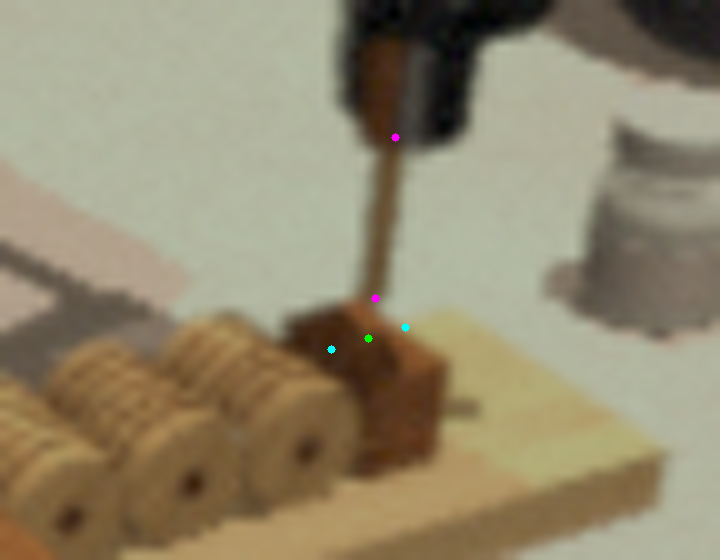

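Request:
send_rows --translation '[[-0.2, 0.5, -8], [0, 0, -5], [0, 0, -3], [0, 0, -3], [0, 0, 0], [0, 0, 0]]' --delta_rot '[[0, 0, 0], [0, 0, 0], [0, 0, 0], [0, 0, 0], [0, 0, 0], [0, 0, 0]]' --hand '[0.2, 0.2, 0.2, 0.2, 0.2, 0.2]'

```text
time_s: 48.25
tcp_pos: [522.3, 222.0, 113.3]
tcp_rot: [0.0, 0.711, 0.703, 0.0]
wrist_force: [-0.2, 0.5, 0.3]
grip_width: 22.6
finger_force: 39.4
```

Request:
send_rows --translation '[[0, 0, -3], [0, 0, -3], [0, 0, 0], [0, 0, 0]]' --delta_rot '[[0, 0, 0], [0, 0, 0], [0, 0, 0], [0, 0, 0]]' --hand '[0.2, 0.2, 0.2, 0.2]'

```text
time_s: 48.75
tcp_pos: [522.2, 222.0, 107.2]
tcp_rot: [-0.0, 0.711, 0.703, -0.0]
wrist_force: [-0.1, -0.1, -0.0]
grip_width: 22.7
finger_force: 39.4
```

Request:
send_rows --translation '[[0, 0, -3], [0, 0, -3], [0, 0, -3], [0, 0, 0]]' --delta_rot '[[0, 0, 0], [0, 0, 0], [0, 0, 0], [0, 0, 0]]' --hand '[0.2, 0.2, 0.2, 0.2]'

```text
time_s: 49.25
tcp_pos: [521.9, 221.9, 97.8]
tcp_rot: [-0.0, 0.711, 0.703, -0.0]
wrist_force: [0.4, 0.1, -1.0]
grip_width: 22.9
finger_force: 39.4
```

Request:
send_rows --translation '[[0, 0, -3], [0, 0, -3], [0, 0, -3], [0, 0, 0]]' --delta_rot '[[0, 0, 0], [0, 0, 0], [0, 0, 0], [0, 0, 0]]' --hand '[0.2, 0.2, 0.2, 0.2]'

```text
time_s: 49.75
tcp_pos: [522.0, 221.9, 88.9]
tcp_rot: [-0.0, 0.711, 0.703, -0.0]
wrist_force: [-0.5, 0.8, 0.2]
grip_width: 22.7
finger_force: 39.4
```

Request:
send_rows --translation '[[0, 0, -3], [0, 0, -3], [0, 0, -3], [0, 0, 0]]' --delta_rot '[[0, 0, 0], [0, 0, 0], [0, 0, 0], [0, 0, 0]]' --hand '[0.2, 0.2, 0.2, 0.2]'

```text
time_s: 50.25
tcp_pos: [522.0, 221.9, 79.9]
tcp_rot: [-0.0, 0.711, 0.703, -0.0]
wrist_force: [0.2, 0.0, -0.8]
grip_width: 22.9
finger_force: 39.4
```

Request:
send_rows --translation '[[0, 0, -3], [0, 0, -3], [0, 0, -3], [0, 0, 0]]' --delta_rot '[[0, 0, 0], [0, 0, 0], [0, 0, 0], [0, 0, 0]]' --hand '[0.2, 0.2, 0.2, 0.2]'

```text
time_s: 50.75
tcp_pos: [522.0, 221.9, 70.9]
tcp_rot: [-0.0, 0.711, 0.703, -0.0]
wrist_force: [-0.3, 0.7, -1.0]
grip_width: 22.4
finger_force: 39.4
```

Request:
send_rows --translation '[[0, 0, -3], [0, 0, -3], [0, 0, -1.5], [0, 0, 0]]' --delta_rot '[[0, 0, 0], [0, 0, 0], [0, 0, 0], [0, 0, 0]]' --hand '[0.2, 0.2, 0.2, 0.2]'

```text
time_s: 51.25
tcp_pos: [522.1, 221.9, 63.5]
tcp_rot: [-0.0, 0.711, 0.703, -0.0]
wrist_force: [-0.8, -0.2, 0.0]
grip_width: 23.0
finger_force: 39.4
```

Request:
send_rows --translation '[[0, 0, -1], [0, 0, 0], [0, 0, 0]]' --delta_rot '[[0, 0, 0], [0, 0, 0], [0, 0, 0]]' --hand '[0.2, 0.2, 0.2]'

```text
time_s: 51.62
tcp_pos: [522.3, 222.0, 62.8]
tcp_rot: [0.0, 0.711, 0.703, 0.0]
wrist_force: [-0.7, 0.3, -0.2]
grip_width: 22.5
finger_force: 39.4
```

Request:
send_rows --translation '[[0, 0, -1], [0, 0, 0], [0, 0, 0]]' --delta_rot '[[0, 0, 0], [0, 0, 0], [0, 0, 0]]' --hand '[0.2, 0.2, 0.2]'

```text
time_s: 52.0
tcp_pos: [522.2, 222.0, 61.7]
tcp_rot: [-0.0, 0.711, 0.703, -0.0]
wrist_force: [0.0, -0.1, -0.5]
grip_width: 22.8
finger_force: 39.4
```

Request:
send_rows --translation '[[0, 0, -0.7], [0, 0, 0], [0, 0, 0]]' --delta_rot '[[0, 0, 0], [0, 0, 0], [0, 0, 0]]' --hand '[0.2, 0.2, 0.2]'

```text
time_s: 52.38
tcp_pos: [522.3, 222.0, 61.5]
tcp_rot: [0.0, 0.711, 0.703, 0.0]
wrist_force: [-0.9, 0.8, 5.7]
grip_width: 22.4
finger_force: 40.0
```

Request:
send_rows --translation '[[0, 0, 0], [0, 0, 0], [0, 0, 0], [0, 0, 0], [0, 0, 0], [0, 0, 20], [0, 0, 40], [0, 0, 50], [-10, -50, 0], [-10, -50, 0], [-10, -50, 0], [-10, -50, 0]]' --delta_rot '[[0, 0, 0], [0, 0, 0], [0, 0, 0], [0, 0, 0], [0, 0, 0], [0, 0, 0], [0, 0, 0], [0, 0, 0], [0, 0, 0], [0, 0, 0], [0, 0, 0], [0, 0, 0]]' --hand '[0.35, 0.5, 0.65, 0.8, 0.9, 0.9, 0.9, 0.9, 0.9, 0.9, 0.9, 0.9]'

```text
time_s: 53.88
tcp_pos: [481.9, 20.6, 171.2]
tcp_rot: [0.0, 0.711, 0.703, 0.0]
wrist_force: [0.7, -0.2, 0.4]
grip_width: 76.7
finger_force: 0.0
```

Request:
send_rows --translation '[[0, -50, 0], [0, -50, 0], [0, 0, 0], [0, 0, 0], [0, 0, 0]]' --delta_rot '[[0, 0, 0], [0, 0, 0], [0, 0, 0], [0, 0, 0], [0, 0, 0]]' --hand '[0.9, 0.9, 0.9, 0.9, 0.9]'

```text
time_s: 54.5
tcp_pos: [481.8, -76.6, 170.9]
tcp_rot: [-0.0, 0.71, 0.704, -0.0]
wrist_force: [0.5, 0.7, 0.2]
grip_width: 76.9
finger_force: 0.0
```

```bash
python3 - <<'E'
from h import *
t=snap('top'); s=snap('scene')
a=cv2.resize(ortho(t,475,570,40,250,44),None,fx=1.9,fy=1.9)
p=proj(s,[[522.5,160,45]])[0].astype(int); b=cv2.resize(s['color'][p[1]-35:p[1]+35,p[0]-70:p[0]+70],(a.shape[1],a.shape[1]//2),interpolation=cv2.INTER_CUBIC)
im=np.vstack([np.clip(a*1.8,0,255).astype(np.uint8),b]); print(im.shape); h=min(1,600/im.shape[0]); save(cv2.resize(im,None,fx=h,fy=h),'fin.png')
u,v=np.meshgrid(np.arange(225,275),np.arange(180,215)); px=np.c_[u.ravel(),v.ravel()]; P=depthpts(t,px); m=(P[:,2]>78)&(P[:,2]<110); print('knob top',m.sum(),P[m].mean(0).round(1)); m=(P[:,2]>50)&(P[:,2]<62)&(P[:,1]>207); print('stack top',P[m].mean(0).round(1))
E
```

```text
(760, 798, 3)
knob top 59 [522.7 219.9  88.6]
stack top [521.5 219.9  58.7]
```

View pics/fin.png

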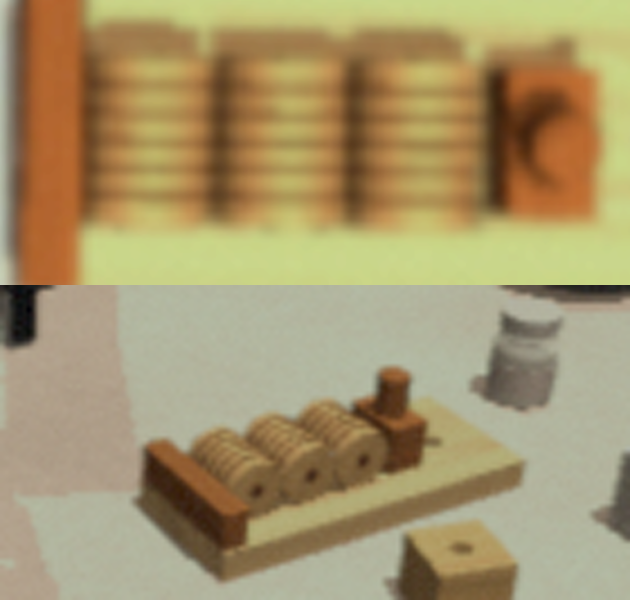

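The final view shows three rollers in a snug row against the cleat (rollers at columns 85–480 in the upper panel). The three-bar stack stands over the middle hole with the knob seated on it. The knob top measures about 88.6 mm against 88 expected, and the block is empty.

```bash
python3 -c "
from cell import r
print(r.job_done())"
```

```text
the job is handed in; nothing more can be done
None
```

I handed the job in: all three rollers lie in a snug row against the cleat, chocked by the three stacked bars over the middle hole with the knobbed dowel seated down to its knob.

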